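Change over the wax tins in the dust-hooded carousel

ROBOT

A 6-joint arm with a two-finger parallel gripper is mounted at the origin on a cart in front of the work surface, level with it; the furniture and walls round the work are solid. World frame = base frame: x ahead of the robot, y to its left, z up, the work surface at z = 0. Lengths are in m, angles in rad, forces in N, time in s.
With the tool pointing down it reaches from about 0.4 to 0.825 m from the base axis. Payload 7 kg.
Tool frame: the origin (TCP) lies on the centre line of the jaws, within the pads' length; the fingertips stand tip_reach ahead of it and the grasp point (between the pads) is the TCP (tip_reach is the distance from the TCP to the fingertips, in m); z points along the fingers, y is the line along which they close (so a half turn about z gives the same grasp; the last joint's range is limited). The gripper opens to 88 mm and grips with 3 to 60 N. Pads are 19 mm wide; open, the fingers measure 130 mm over their backs; the gripper's body (78 mm by 193 mm) begins 47 mm behind the grasp point.
Start: joints at [1.626, 0.359, 0.012, 0, -1.224, -0.288], TCP at [0.156, 0.657, 0.246] pointing down, gripper open.
Joint ranges: [-3.07, 3.07], [-1.43, 2.12], [-1.02, 1.25], [-3.03, 1.67], [-3.05, -0], [-3.03, 3.03]. Speed limits (rad/s): [2.39, 2.39, 3.01, 3.14, 3.14, 3.14].

INTERFACE

Orientations are given as [roll, pitch, yaw] about the fixed x, y, z axes, in that order (R = Rz(yaw) Ry(pitch) Rx(roll)).
In Python, from station import get_state, grab_frame, calibration, job_done, find_in, mark_of, tip_reach gives the robot as it stands.
- The arm moves only by the shell command python3 -m handwheel 'ROWS' [OPENING] [FORCE]. ROWS is JSON, a list of rows, each an object with "delta_pos": the shift along the world's x, y, z in units of 30 mm (1.0 is 30 mm), a list of three; "dr": the turn, a rotation vector about the world's x, y, z in degrees, a list of three. In form: [{"delta_pos": [tx, ty, tz], "dr": [rx, ry, rz]}, ...]. A call has 1 to 10 rows; each row shifts and turns the commanded pose from where the row before left it; what a row does not reach is not made up. A row lasts 1/10 s, in which the tool goes at most 50 mm and 8.59 degrees, less where a joint would pass 70% of its speed; a pose out of reach is approached as far as the arm can. A call is refused whole if a number of a shift passes 1 or a number of a turn 8.59, either way. A call with a gripper value outside its range is refused whole. OPENING is the closure, from -1 (fully open) to 1 (shut), set as the call begins (- or left out, the last holds). The fingers move at their own pace and stop on an object; FORCE is the grip in N (left out, the last holds). Time passes only in rows, so rows that do not move let the fingers close. It gives the time, the measured TCP pose, the force, the opening and the grip force at its end, in the units of the state.
- get_state(): the state, without advancing time (a new reading comes with each control period).
- grab_frame(name): name is "scene" or "top" or "wrist"; returns the picture (480x640x3 uint8, red, green, blue); there is no depth.
- calibration(name): a dict with "fx", "fy", "cx", "cy" (pixels), "extrinsics" (4x4, takes a point from world to camera coordinates). Camera axes: x right, y down, z forward; pixel columns grow to the right and rows downward; lengths in m; the calibration is good to about 2 mm. The wrist camera is an equidistant fisheye: a pixel r from the principal point sees the ray r / f radians off the axis. A picture is of the moment at which its call begins: read the wrist's pose just before it. calibration takes no time and is no camera call; for the wrist camera it gives the pose at the moment of the call.
- job_done(): hands the job in; it is judged then, once.
Trained networks look in the newest picture that a camera, given by its name, has taken for a name from the list of things; names that differ only in an ending like _2 or _b are one class to them, and where a whole thing is asked for, a point or a joint stands for the part that bears it (a point fixed in the world has none). Each returns a list of dicts, best first, with "conf" (0 to 1); they miss things now and then, are a little off and sometimes report something else, mostly with a low value. They report only what shows in the picture. A call takes as long as a camera call. They do not tell look-alikes from the thing itself.
- find_in(camera, query): "location" ([column, row] in pixels, amid what is visible of it).
- mark_of(camera, query): "location" ([column, row] in pixels: a listed point, or the origin of a listed thing).
The state is a dict: "t": time; "q": joint angles; "qd": joint speeds; "joint_efforts": joint torques, N m; "eef_pos": TCP position; "ee_rot": TCP orientation; "force": force on the tool from outside, world axes, zero at the start; "moment": the same for the moment, N m; "width": finger opening in m; "gripper_force": force on a finger pad.
Only numpy, scipy, OpenCV 4.12 (cv2) and the standard library are available. Lean on these libraries where they do the work, as an engineer would, in place of code of your own. Each camera call takes 0.05 s, during which the arm holds its last target. There are 200 camera calls.

TASK

Change over the wax tins in the hooded carousel: swing the handwheel's folding handle upright before turning the wheel, then crank it (one full turn to the click moves the turntable on by one place, either way) to bring places to the open bay, lift every used lime-green tin out and stand it upright on the plywood tray, and stand every fresh tin (plum, oxide, blue) from the bench upright in a place of its own. Finish with all the fresh tins under the hood, the place at the bay empty, the wheel on its click and the handle folded down flat again; leave the grey jar and the little orange study alone.

Things in the scene. Friction and masses are not known exactly. Their poses are not given: they have to be found in the camera images.
- plum_center (a point): fresh tin of plum wax: pale metal tin with a plum-purple run down one side; round open tin, outside diameter 58 mm, 50 mm tall, set wax inside to about 35 mm; this point is on its axis half-way up, z up along the axis. May be absent.
- oxide_center (a point): fresh tin of red oxide wax: pale metal tin with a red-brown run down one side; round open tin, outside diameter 58 mm, 45 mm tall, set wax inside to about 30 mm; this point is on its axis half-way up, z up along the axis. May be absent.
- blue_center (a point): fresh tin of blue wax: pale metal tin with blue runs down its side; round open tin, outside diameter 53 mm, 50 mm tall, set wax inside to about 35 mm; this point is on its axis half-way up, z up along the axis. May be absent.
- lime_1_center (a point): used tin of lime-green wax: dull grey metal with a lime-green run; round open tin, outside diameter 52 mm, 40 mm tall, set wax inside to about 25 mm; this point is on its axis half-way up, z up along the axis. May be absent. If present it starts in place_1 of the turntable.
- lime_2_center (a point): used tin of lime-green wax: dull grey metal with a lime-green run; round open tin, outside diameter 52 mm, 40 mm tall, set wax inside to about 25 mm; this point is on its axis half-way up, z up along the axis. May be absent. If present it starts in place_2 of the turntable.
- lime_3_center (a point): used tin of lime-green wax: dull grey metal with a lime-green run; round open tin, outside diameter 52 mm, 40 mm tall, set wax inside to about 25 mm; this point is on its axis half-way up, z up along the axis. May be absent. If present it starts in place_3 of the turntable.
- lime_4_center (a point): used tin of lime-green wax: dull grey metal with a lime-green run; round open tin, outside diameter 52 mm, 40 mm tall, set wax inside to about 25 mm; this point is on its axis half-way up, z up along the axis. May be absent. If present it starts in place_4 of the turntable.
- bay (a point): centre of the open bay at the front of the tin carousel, at the height of the cork floor of its places (35 mm above the bench). +x points to the carousel's centre, 100 mm behind it; z up. Only the place that stands at the bay can be reached from above; the other four are under the hood.
- hood (a point): centre of the clear hood's top, 98 mm above the bench (a small knob on it reaches 111 mm); axes as at the bay. The hood and the base are 296 mm across; the hood leaves open a wedge of 96 degrees in front, from the spindle (14 mm radius) outwards. At the bay the base's edge is 26 mm above the bench.
- place_0 (a point): centre of the cork floor of place 0 of the plywood turntable: a ring of 34 mm inner radius, 3 mm thick, lip 8 mm above the floor. Five places, 72 degrees apart on a circle of 100 mm radius, numbered anticlockwise from above; place_0 is at the bay at the start.
- place_1 (a point): centre of the cork floor of place 1 of the plywood turntable: a ring of 34 mm inner radius, 3 mm thick, lip 8 mm above the floor. Five places, 72 degrees apart on a circle of 100 mm radius, numbered anticlockwise from above; place_0 is at the bay at the start.
- place_2 (a point): centre of the cork floor of place 2 of the plywood turntable: a ring of 34 mm inner radius, 3 mm thick, lip 8 mm above the floor. Five places, 72 degrees apart on a circle of 100 mm radius, numbered anticlockwise from above; place_0 is at the bay at the start.
- place_3 (a point): centre of the cork floor of place 3 of the plywood turntable: a ring of 34 mm inner radius, 3 mm thick, lip 8 mm above the floor. Five places, 72 degrees apart on a circle of 100 mm radius, numbered anticlockwise from above; place_0 is at the bay at the start.
- place_4 (a point): centre of the cork floor of place 4 of the plywood turntable: a ring of 34 mm inner radius, 3 mm thick, lip 8 mm above the floor. Five places, 72 degrees apart on a circle of 100 mm radius, numbered anticlockwise from above; place_0 is at the bay at the start.
- turntable (a joint): angle of the turntable, rad, anticlockwise from above positive; 0 at the start. Geared to the handwheel: one fifth of the wheel's angle, same direction, so one full turn of the wheel moves it by one place (72 degrees). No stop within nine turns of the wheel either way.
- wheel (a joint): angle of the handwheel, rad, anticlockwise from above positive, 0 on the click at the start. A spring ball clicks in once per turn (at each multiple of 2 pi); it pulls the wheel in from within about 0.2 rad and takes about 5 N at the handle to leave. Elsewhere the wheel turns lightly (under 2 N) and stays where it is left.
- wheel_axis (a point): point on the handwheel's vertical axis, 60 mm above the bench; its x axis points to the click mark. Handwheel: 124 mm across, its face 62 mm above the bench, beside the carousel on its right as seen from the robot.
- wheel_mark (a point): red mark on the rim of the handwheel (60 mm from the axis), on the side where the folding handle is hinged
- click_mark (a point): where wheel_mark stands when the wheel is on its click (in front of the fixed red pointer beyond the wheel)
- handle (a joint): folding handle of the handwheel: 0 = folded flat over the wheel, 1.57 = upright, 1.60 = stop. A stiff hinge (about 1 N at the grip) keeps it where it is left. The hinge lies between the wheel axis and wheel_mark, 48 mm from the axis and 84 mm above the bench, level and tangential: folded, the handle points across the wheel axis; it swings up to stand over its hinge.
- grip (a point): point on the axis of the folding handle, 55 mm from its hinge; the handle points along this frame's -x. It is a black sleeve 18 mm thick from 17 to 80 mm from the hinge and spins freely on its own axis, so pinching fingers need not turn as they go round with the wheel. Folded, its axis is 84 mm above the bench, 22 mm over the wheel's face, free on both sides.
- tray_in (a point): centre of the floor of the low plywood tray for used tins, 110 mm along its x by 190 mm along its y, walls 5 mm thick; floor 5 mm and rim 14 mm above the bench. Loose on the bench.
- jar_grey: bystander: grey lidded jar, 78 mm across, 107 mm tall, origin at its foot
- orange_study: bystander: small finished wax study on a board, orange and green, 81 x 96 mm, 11 mm thick, lying flat, origin under its centre
There are look-alikes about, which are no part of the job. Leave any pink or yellow look-alike of the part that bears oxide_center alone.

How it is judged:
On the way:
1. the folding handle is swung upright (value of joint handle above 1.35 rad), for 0.2 s.
At the end, for the whole second after the job is handed in: Each fresh tin upright on a place (within 12 mm of its centre, over 80 mm from the bay); each lime tin upright on the tray floor (within 40 x 80 mm of its middle); all tilts under 0.12 rad, heights within 5 mm; wheel mark within 10 mm of click mark; handle below 0.15 rad (value of joint handle below 0.15 rad and horizontal distance between wheel_mark and click_mark below 0.01 m and (horizontal distance between plum_center and place_0 below 0.012 m or horizontal distance between plum_center and place_1 below 0.012 m or horizontal distance between plum_center and place_2 below 0.012 m or horizontal distance between plum_center and place_3 below 0.012 m or horizontal distance between plum_center and place_4 below 0.012 m) and z of plum_center in the frame of bay between 0.02 and 0.03 m and angle between each of plum_center, oxide_center, blue_center, lime_1_center, lime_2_center, lime_3_center, lime_4_center's own z axis and vertical below 0.12 rad and horizontal distance between each of plum_center, oxide_center, blue_center and bay above 0.08 m and (horizontal distance between oxide_center and place_0 below 0.012 m or horizontal distance between oxide_center and place_1 below 0.012 m or horizontal distance between oxide_center and place_2 below 0.012 m or horizontal distance between oxide_center and place_3 below 0.012 m or horizontal distance between oxide_center and place_4 below 0.012 m) and z of oxide_center in the frame of bay between 0.0175 and 0.0275 m and (horizontal distance between blue_center and place_0 below 0.012 m or horizontal distance between blue_center and place_1 below 0.012 m or horizontal distance between blue_center and place_2 below 0.012 m or horizontal distance between blue_center and place_3 below 0.012 m or horizontal distance between blue_center and place_4 below 0.012 m) and z of blue_center in the frame of bay between 0.02 and 0.03 m and x of lime_1_center in the frame of tray_in between -0.04 and 0.04 m and y of lime_1_center in the frame of tray_in between -0.08 and 0.08 m and z of lime_1_center in the frame of tray_in between 0.015 and 0.025 m and x of lime_2_center in the frame of tray_in between -0.04 and 0.04 m and y of lime_2_center in the frame of tray_in between -0.08 and 0.08 m and z of lime_2_center in the frame of tray_in between 0.015 and 0.025 m and x of lime_3_center in the frame of tray_in between -0.04 and 0.04 m and y of lime_3_center in the frame of tray_in between -0.08 and 0.08 m and z of lime_3_center in the frame of tray_in between 0.015 and 0.025 m and x of lime_4_center in the frame of tray_in between -0.04 and 0.04 m and y of lime_4_center in the frame of tray_in between -0.08 and 0.08 m and z of lime_4_center in the frame of tray_in between 0.015 and 0.025 m); the robot touches nothing.
It fails at once if the wheel is turned off its click while the handle is folded (value of joint handle below 0.8 rad and horizontal distance between wheel_mark and click_mark above 0.03 m).
It fails at once if the grey jar is moved more than 3 cm (distance of jar_grey from where it was at the start of the episode above 0.03 m).
It fails at once if the orange study is moved more than 3 cm (distance of orange_study from where it was at the start of the episode above 0.03 m).
Of plum, oxide, blue only 2 to 3 are there at a start; the rules pass over those that are not, and their reading is None.
Of lime_1, lime_2, lime_3, lime_4 only 1 to 2 are there at a start; the rules pass over those that are not, and their reading is None.
At some moment in a run one of plum, oxide, blue, tray may be knocked a few centimetres aside while the robot is not near it.
Once in a run the grip may slacken for a moment while it holds something.
It also fails if it takes over 210 s, if anything falls off the work surface, if the arm or the gripper's body presses on something with over 40 N, if the wrist force passes 120 N, or if a joint passes its speed limit or range.

## Working session

There is one attempt and no reset: what is moved stays moved. The work goes in short steps, Python scripts to look and compute and a shell command to move; the robot and the scene stay as the last step left them, time stands still between calls to the robot, and variables do not carry over. Pictures are saved under pics/ and viewed, at most 14 in all, crops included, and the job is handed in when it is done.

```bash
ls; mkdir -p pics; cat > h.py <<'E'
import numpy as np, cv2
from station import *
def ray(cam,px,c=None):
    c=c or calibration(cam); E=np.array(c["extrinsics"]); R=E[:3,:3]; o=-R.T@E[:3,3]
    x=(px[0]-c["cx"])/c["fx"]; y=(px[1]-c["cy"])/c["fy"]
    if cam=="wrist":
        r=np.hypot(x,y); d=np.array([x/r*np.sin(r),y/r*np.sin(r),np.cos(r)]) if r>1e-9 else np.array([0,0,1.])
    else: d=np.array([x,y,1.])
    return o,R.T@d
def at(cam,px,z,c=None):
    o,d=ray(cam,px,c); return o+d*(z-o[2])/d[2]
def px(cam,p,c=None):
    c=c or calibration(cam); E=np.array(c["extrinsics"]); q=E[:3,:3]@p+E[:3,3]
    if cam=="wrist":
        r=np.hypot(q[0],q[1]); t=np.arctan2(r,q[2]); x,y=q[0]/r*t,q[1]/r*t
    else: x,y=q[0]/q[2],q[1]/q[2]
    return np.array([c["fx"]*x+c["cx"],c["fy"]*y+c["cy"]])
def save(n,im): cv2.imwrite("pics/"+n+".png",im[:,:,::-1])
def st():
    s=get_state(); print("t",s["t"],"pos",np.round(s["eef_pos"],4),"rot",np.round(s["ee_rot"],3),"F",np.round(s["force"],1),"w",round(s["width"],4),"g",s["gripper_force"]); return s
E
python3 - <<'E'
from h import *
st(); print("tip",tip_reach() if callable(tip_reach) else tip_reach)
Z=dict(plum_center=.025,oxide_center=.0225,blue_center=.025,lime_1_center=.055,bay=.035,hood=.098,wheel_axis=.06,wheel_mark=.062,click_mark=.062,grip=.084,tray_in=.005,jar_grey=0,orange_study=0,place_0=.035)
for cam in("top","scene"):
    save(cam+"0",grab_frame(cam)); print(cam)
    for q,z in Z.items():
        for d in mark_of(cam,q)[:3]:
            if d["conf"]>.2: print(q,round(d["conf"],2),np.round(d["location"]),np.round(at(cam,d["location"],z),3))
E
```

```text
pics
t 0.0 pos [0.1556 0.6563 0.2446] rot [ 3.14  -0.    -0.233] F [0.9 0.4 0.1] w 0.0877 g 0.0
tip 0.019
top
plum_center 0.62 [205. 286.] [0.46  0.363 0.025]
oxide_center 0.89 [294. 317.] [0.389 0.167 0.022]
oxide_center 0.59 [250. 310.] [0.406 0.264 0.022]
oxide_center 0.55 [346. 333.] [0.354 0.053 0.022]
blue_center 0.58 [363. 212.] [0.625 0.011 0.025]
bay 0.55 [324. 243.] [0.552 0.1   0.035]
hood 0.89 [319. 195.] [0.646 0.111 0.098]
wheel_axis 0.81 [416. 204.] [ 0.635 -0.103  0.06 ]
wheel_axis 0.22 [419. 208.] [ 0.626 -0.11   0.06 ]
wheel_mark 0.9 [419. 180.] [ 0.689 -0.111  0.062]
wheel_mark 0.22 [248. 312.] [0.4   0.264 0.062]
click_mark 0.83 [412. 179.] [ 0.691 -0.097  0.062]
click_mark 0.52 [418. 211.] [ 0.62  -0.108  0.062]
grip 0.79 [420. 208.] [ 0.621 -0.107  0.084]
tray_in 0.96 [452. 306.] [ 0.413 -0.186  0.005]
tray_in 0.59 [418. 210.] [ 0.632 -0.117  0.005]
jar_grey 0.65 [188. 218.] [0.619 0.412 0.   ]
jar_grey 0.43 [319. 193.] [0.676 0.111 0.   ]
place_0 0.66 [366. 214.] [0.619 0.004 0.035]
place_0 0.62 [276. 217.] [0.612 0.207 0.035]
place_0 0.59 [327. 246.] [0.547 0.
[... 263 characters left out ...]
55]
bay 0.65 [313. 255.] [0.54  0.091 0.035]
hood 0.56 [325. 214.] [0.645 0.113 0.098]
wheel_axis 0.8 [399. 251.] [ 0.618 -0.108  0.06 ]
wheel_axis 0.53 [400. 327.] [ 0.341 -0.217  0.06 ]
wheel_mark 0.81 [407. 235.] [ 0.702 -0.098  0.062]
click_mark 0.74 [408. 237.] [ 0.695 -0.104  0.062]
grip 0.62 [226. 267.] [0.328 0.205 0.084]
grip 0.47 [401. 245.] [ 0.609 -0.115  0.084]
tray_in 0.73 [402. 325.] [ 0.416 -0.196  0.005]
jar_grey 0.8 [230. 226.] [0.614 0.407 0.   ]
jar_grey 0.68 [182. 245.] [0.467 0.462 0.   ]
orange_study 0.65 [184. 243.] [0.476 0.462 0.   ]
place_0 0.82 [319. 219.] [0.716 0.169 0.035]
place_0 0.81 [309. 254.] [0.539 0.102 0.035]
place_0 0.75 [290. 234.] [0.607 0.198 0.035]
```

```bash
python3 - <<'E'
import cv2
a=cv2.imread("pics/top0.png")[140:380,130:530]; cv2.imwrite("pics/topz.png",cv2.resize(a,(800,480),interpolation=3))
a=cv2.imread("pics/scene0.png")[180:400,150:470]; cv2.imwrite("pics/scenez.png",cv2.resize(a,(800,550),interpolation=3))
E
```

```text
(no output)
```

View pics/topz.png

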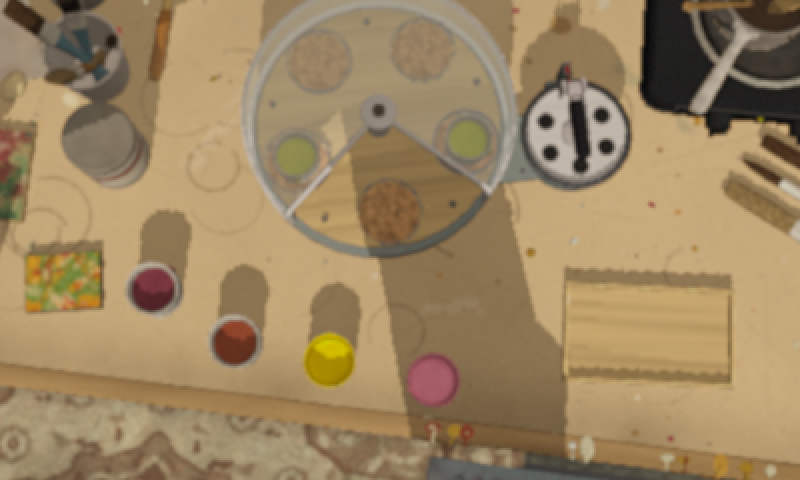

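View pics/scenez.png

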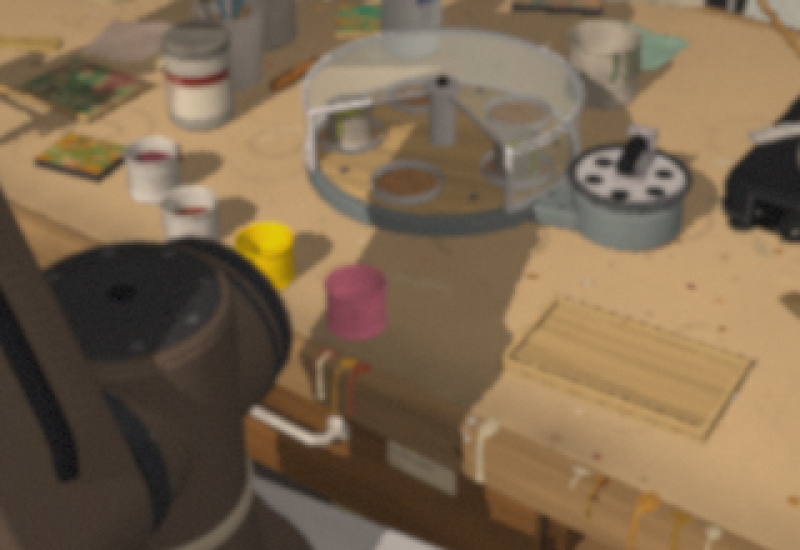

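The top view (crop pixels) shows plum at (153,289) and oxide at (235,341). The yellow (330,360) and pink (432,380) tins are look-alikes, as they have neither a pale tin nor a red-brown run. There is no blue tin. Lime tins stand at the left (place_4) and right (place_1) places, the bay is empty, and the tray is at (650,325). Plan: put plum in the bay, crank -1, swap lime_1 for oxide, crank +2, take lime_4 out, fold the handle.

```bash
python3 -m handwheel '[{"delta_pos":[1,-1,-0.15],"dr":[0,0,1.34]},{"delta_pos":[1,-1,-0.15],"dr":[0,0,1.34]},{"delta_pos":[1,-1,-0.15],"dr":[0,0,1.34]},{"delta_pos":[1,-1,-0.15],"dr":[0,0,1.34]},{"delta_pos":[1,-1,-0.15],"dr":[0,0,1.34]},{"delta_pos":[1,-1,-0.15],"dr":[0,0,1.34]},{"delta_pos":[1,-1,-0.15],"dr":[0,0,1.34]},{"delta_pos":[1,-1,-0.15],"dr":[0,0,1.34]},{"delta_pos":[1,-1,-0.15],"dr":[0,0,1.34]},{"delta_pos":[1,-1,-0.15],"dr":[0,0,1.34]}]' -1 20
python3 -m handwheel '[{"delta_pos":[0,0,0],"dr":[0,0,0]},{"delta_pos":[0,0,0],"dr":[0,0,0]}]'
cat > look.py <<'E'
import sys
from h import *
cam=sys.argv[1]; nm=sys.argv[2]; st(); c=calibration(cam); im=grab_frame(cam); save(nm,im)
for a in sys.argv[3:]:
    q,z=a.split("="); z=float(z)
    for d in mark_of(cam,q)[:3]:
        if d["conf"]>.15: print(q,round(d["conf"],2),np.round(d["location"]),np.round(at(cam,d["location"],z,c),4))
E
python3 look.py wrist w1 plum_center=.025 oxide_center=.0225 bay=.035 hood=.098
```

```text
t: 2.5
eef_pos: [0.4568, 0.3555, 0.2007]
ee_rot: [-3.141, -0.0, 0.002]
force: [0.6, 0.9, -0.2]
width: 0.0877
gripper_force: 0.0
t: 2.7
eef_pos: [0.4564, 0.3559, 0.2005]
ee_rot: [3.141, 0.0, -0.001]
force: [-0.7, 0.6, -0.5]
width: 0.0876
gripper_force: 0.0
t 2.7 pos [0.4564 0.3559 0.2005] rot [ 3.141e+00  0.000e+00 -1.000e-03] F [-0.7  0.6 -0.5] w 0.0876 g 0.0
plum_center 0.92 [318. 213.] [0.4603 0.355  0.025 ]
plum_center 0.31 [636.  72.] [ 0.6278 -0.0007  0.025 ]
oxide_center 0.77 [409. 272.] [0.4042 0.27   0.0225]
oxide_center 0.51 [615.  22.] [0.6812 0.0287 0.0225]
bay 0.79 [581. 134.] [0.5445 0.0987 0.035 ]
hood 0.59 [614.  24.] [0.6419 0.1078 0.098 ]
```

View pics/w1.png

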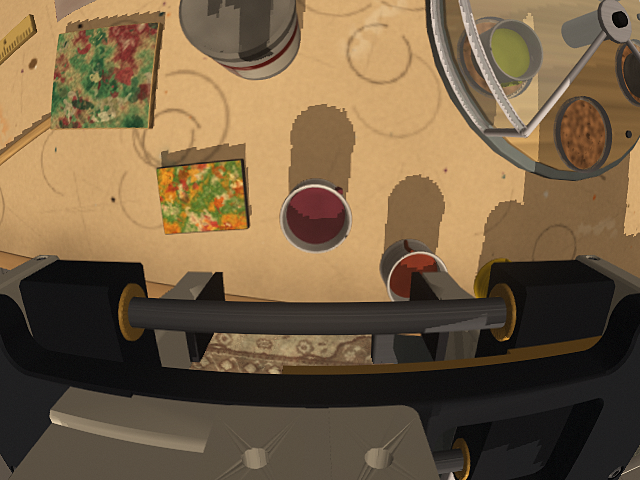

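The wrist view shows plum at (316,216) with the study's edge to its left at col 245 and oxide at (415,272), so I go in with the jaws partly open.

```bash
python3 -m handwheel '[{"delta_pos":[0.13,0,0],"dr":[0,0,0]},{"delta_pos":[0,0,-1],"dr":[0,0,0]},{"delta_pos":[0,0,-1],"dr":[0,0,0]},{"delta_pos":[0,0,-1],"dr":[0,0,0]},{"delta_pos":[0,0,-1],"dr":[0,0,0]},{"delta_pos":[0,0,-0.8],"dr":[0,0,0]},{"delta_pos":[0,0,-0.7],"dr":[0,0,0]},{"delta_pos":[0,0,0],"dr":[0,0,0]}]' -0.64 25
python3 -m handwheel '[{"delta_pos":[0,0,0],"dr":[0,0,0]},{"delta_pos":[0,0,0],"dr":[0,0,0]},{"delta_pos":[0,0,0],"dr":[0,0,0]},{"delta_pos":[0,0,0],"dr":[0,0,0]},{"delta_pos":[0,0,0],"dr":[0,0,0]},{"delta_pos":[0,0,0],"dr":[0,0,0]}]' 1 25
python3 -m handwheel '[{"delta_pos":[0,0,1],"dr":[0,0,0]},{"delta_pos":[0,0,1],"dr":[0,0,0]},{"delta_pos":[0,0,1],"dr":[0,0,0]},{"delta_pos":[0,0,1],"dr":[0,0,0]},{"delta_pos":[0,0,0.6],"dr":[0,0,0]}]'
```

```text
t: 3.75
eef_pos: [0.4583, 0.3556, 0.0327]
ee_rot: [3.137, 0.003, 0.001]
force: [-0.1, 0.0, -0.1]
width: 0.0718
gripper_force: 0.0
t: 4.35
eef_pos: [0.4602, 0.3575, 0.0369]
ee_rot: [-3.14, -0.001, 0.001]
force: [-1.5, -0.6, 6.9]
width: 0.0568
gripper_force: 25.0
t: 4.85
eef_pos: [0.46, 0.3572, 0.1763]
ee_rot: [-3.139, -0.002, 0.001]
force: [-0.0, -0.4, -1.9]
width: 0.0571
gripper_force: 25.0
```

```bash
python3 -m handwheel '[{"delta_pos":[0.32,-0.95,0],"dr":[0,0,0]},{"delta_pos":[0.32,-0.95,0],"dr":[0,0,0]},{"delta_pos":[0.32,-0.95,0],"dr":[0,0,0]},{"delta_pos":[0.32,-0.95,0],"dr":[0,0,0]},{"delta_pos":[0.32,-0.95,0],"dr":[0,0,0]},{"delta_pos":[0.32,-0.95,0],"dr":[0,0,0]},{"delta_pos":[0.32,-0.95,0],"dr":[0,0,0]},{"delta_pos":[0.32,-0.95,0],"dr":[0,0,0]},{"delta_pos":[0.32,-0.95,0],"dr":[0,0,0]},{"delta_pos":[0,0,0],"dr":[0,0,0]}]'
python3 look.py wrist w2 place_0=.035 bay=.035 hood=.098 grip=.084 wheel_axis=.06 wheel_mark=.062 click_mark=.062
```

```text
t: 5.85
eef_pos: [0.5461, 0.0974, 0.1735]
ee_rot: [3.141, 0.001, -0.002]
force: [0.6, 0.2, -2.1]
width: 0.0572
gripper_force: 25.0
t 5.85 pos [0.5461 0.0974 0.1735] rot [ 3.141e+00  1.000e-03 -2.000e-03] F [ 0.6  0.2 -2.1] w 0.0572 g 24.999278543527907
place_0 0.59 [317. 228.] [0.5454 0.0969 0.035 ]
bay 0.79 [317. 230.] [0.5439 0.0972 0.035 ]
grip 0.7 [594. 150.] [ 0.619 -0.111  0.084]
grip 0.5 [ 22. 157.] [0.6164 0.3258 0.084 ]
wheel_axis 0.83 [574. 135.] [ 0.6291 -0.1085  0.06  ]
wheel_axis 0.23 [314. 227.] [0.5527 0.0991 0.06  ]
wheel_mark 0.85 [573.  61.] [ 0.6889 -0.1054  0.062 ]
wheel_mark 0.34 [315. 295.] [0.5013 0.0986 0.062 ]
click_mark 0.95 [571.  63.] [ 0.6873 -0.1029  0.062 ]
```

View pics/w2.png

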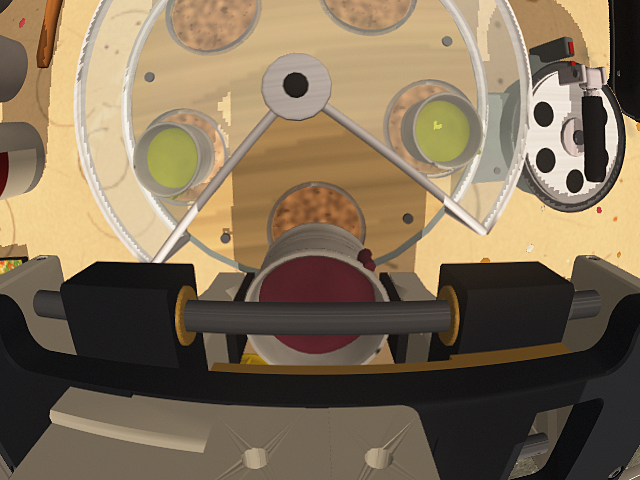

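```bash
python3 - <<'E'
from h import *
c=calibration("wrist")
for n,p,z in [("knob",(296,85),.111),("ringtop",(318,183),.043),("rl",(271,222),.043),("rr",(366,222),.043),("wheelL",(524,130),.062),("wheelR",(625,135),.062),("wheelT",(575,62),.062),("wheelB",(573,210),.062),("pinL",(224,238),.035),("pinR",(408,218),.035),("hub",(577,137),.066),("gripT",(592,95),.093),("gripB",(596,182),.093)]: print(n,np.round(at("wrist",p,z,c),4))
E
```

```text
knob [0.643  0.1123 0.111 ]
ringtop [0.5812 0.1002 0.043 ]
rl [0.552  0.1353 0.043 ]
rr [0.5521 0.0642 0.043 ]
wheelL [ 0.6279 -0.0525  0.062 ]
wheelR [ 0.6373 -0.1662  0.062 ]
wheelT [ 0.6895 -0.1037  0.062 ]
wheelB [ 0.5686 -0.1087  0.062 ]
pinL [0.5373 0.1744 0.035 ]
pinR [0.5537 0.0299 0.035 ]
hub [ 0.628  -0.1028  0.066 ]
gripT [ 0.6588 -0.0948  0.093 ]
gripB [ 0.5959 -0.1034  0.093 ]
```

```bash
python3 - <<'E'
from h import *
c=calibration("wrist"); s=get_state()
z=s["eef_pos"][2]+.014
for p in [(319,252),(319,365),(249,300),(388,300)]: print(np.round(at("wrist",p,z,c)-s["eef_pos"],4))
E
```

```text
[ 0.0285 -0.0007  0.014 ]
[-0.0195 -0.0009  0.014 ]
[0.0095 0.0254 0.014 ]
[ 0.0095 -0.0266  0.014 ]
```

```bash
python3 -m handwheel '[{"delta_pos":[-0.1,0.08,0],"dr":[0,0,0]},{"delta_pos":[0,0,-0.8],"dr":[0,0,0]},{"delta_pos":[0,0,-0.8],"dr":[0,0,0]},{"delta_pos":[0,0,-0.6],"dr":[0,0,0]},{"delta_pos":[0,0,-0.4],"dr":[0,0,0]},{"delta_pos":[0,0,-0.3],"dr":[0,0,0]},{"delta_pos":[0,0,-0.3],"dr":[0,0,0]},{"delta_pos":[0,0,-0.2],"dr":[0,0,0]},{"delta_pos":[0,0,0],"dr":[0,0,0]},{"delta_pos":[0,0,0],"dr":[0,0,0]}]'
python3 look.py wrist w3
```

```text
t: 7.25
eef_pos: [0.5433, 0.1028, 0.0718]
ee_rot: [-3.141, -0.001, 0.001]
force: [-0.3, 0.9, -2.2]
width: 0.0571
gripper_force: 25.0
t 7.25 pos [0.5433 0.1028 0.0718] rot [-3.141e+00 -1.000e-03  1.000e-03] F [-0.3  0.9 -2.2] w 0.0571 g 24.99975459257257
```

View pics/w3.png

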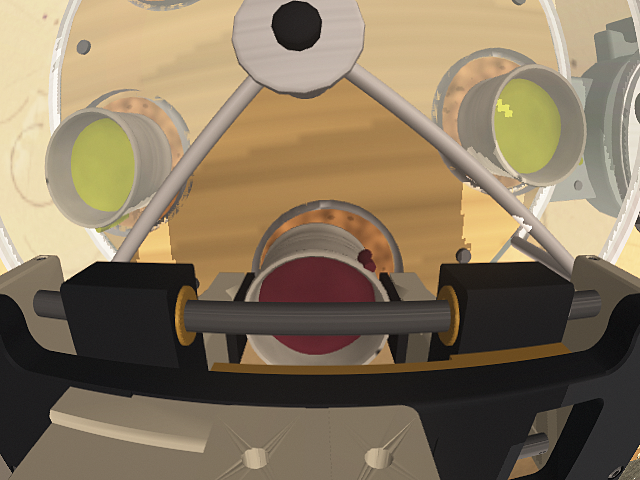

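```bash
python3 - <<'E'
from h import *
c=calibration("wrist"); s=st()
for p,z in [((326,201),.043),((253,262),.043),((402,262),.043),((249,300),.086),((388,300),.086),((319,252),.086),((318,222),.036)]: print(p,np.round(at("wrist",p,z,c),4))
E
```

```text
t 7.3 pos [0.5433 0.1028 0.0718] rot [-3.141e+00 -1.000e-03  1.000e-03] F [ 0.2  0.4 -1.2] w 0.0569 g 24.99980636364853
(326, 201) [0.5826 0.0987 0.043 ]
(253, 262) [0.553  0.1336 0.043 ]
(402, 262) [0.553  0.0614 0.043 ]
(249, 300) [0.5529 0.1281 0.086 ]
(388, 300) [0.5529 0.0762 0.086 ]
(319, 252) [0.5718 0.1021 0.086 ]
(318, 222) [0.5712 0.1023 0.036 ]
```

```bash
python3 -m handwheel '[{"delta_pos":[0.09,-0.13,0],"dr":[0,0,0]},{"delta_pos":[0,0,0],"dr":[0,0,0]},{"delta_pos":[0,0,-0.08],"dr":[0,0,0]},{"delta_pos":[0,0,0],"dr":[0,0,0]}]'
python3 -m handwheel '[{"delta_pos":[0,0,0],"dr":[0,0,0]},{"delta_pos":[0,0,0],"dr":[0,0,0]},{"delta_pos":[0,0,0],"dr":[0,0,0]},{"delta_pos":[0,0,0],"dr":[0,0,0]}]' -0.8
python3 -m handwheel '[{"delta_pos":[0,0,0.6],"dr":[0,0,0]},{"delta_pos":[0,0,1],"dr":[0,0,0]},{"delta_pos":[0,0,1],"dr":[0,0,0]},{"delta_pos":[0,0,1],"dr":[0,0,0]},{"delta_pos":[0.5,-0.7,0],"dr":[0,0,0]},{"delta_pos":[0.7,-1,0],"dr":[0,0,0]},{"delta_pos":[0.7,-1,0],"dr":[0,0,0]},{"delta_pos":[0,0,0],"dr":[0,0,0]}]'
python3 look.py wrist w4 plum_center=.06 place_0=.035 grip=.084 wheel_axis=.06 wheel_mark=.062 click_mark=.062
```

```text
t: 7.7
eef_pos: [0.5462, 0.0986, 0.0713]
ee_rot: [3.141, -0.001, 0.002]
force: [-7.5, -2.6, 19.6]
width: 0.0572
gripper_force: 25.0
t: 8.1
eef_pos: [0.5457, 0.0987, 0.0689]
ee_rot: [3.141, 0.0, 0.001]
force: [-0.8, -0.5, 0.1]
width: 0.078
gripper_force: 0.0
t: 8.9
eef_pos: [0.6043, 0.015, 0.1765]
ee_rot: [3.141, 0.0, -0.002]
force: [-0.9, -0.1, -1.0]
width: 0.0787
gripper_force: 0.0
t 8.9 pos [0.6043 0.015  0.1765] rot [ 3.141e+00  0.000e+00 -2.000e-03] F [-0.9 -0.1 -1. ] w 0.0787 g 0.0
grip 0.74 [499. 222.] [ 0.6195 -0.1115  0.084 ]
wheel_axis 0.62 [483. 203.] [ 0.6287 -0.1095  0.06  ]
wheel_mark 0.9 [483. 123.] [ 0.6876 -0.1047  0.062 ]
click_mark 0.65 [481. 124.] [ 0.6869 -0.1031  0.062 ]
```

View pics/w4.png

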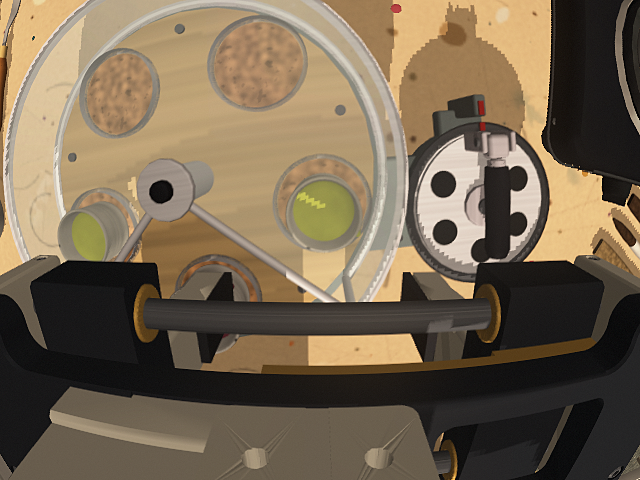

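```bash
python3 - <<'E'
from h import *
c=calibration("wrist")
for n,p,z in [("L",(412,205),.062),("R",(547,205),.062),("T",(480,124),.062),("B",(477,276),.062),("hub",(481,206),.064),("sleeveTop",(497,167),.086),("sleeveBot",(496,256),.086),("hingeblock",(497,143),.084),("pointer",(481,105),.062),("mark",(482,126),.062)]: print(n,np.round(at("wrist",p,z,c),4))
E
```

```text
L [ 0.6248 -0.049   0.062 ]
R [ 0.6277 -0.165   0.062 ]
T [ 0.6855 -0.0988  0.062 ]
B [ 0.5696 -0.1071  0.062 ]
hub [ 0.6255 -0.1025  0.064 ]
sleeveTop [ 0.6564 -0.102   0.086 ]
sleeveBot [ 0.5938 -0.1084  0.086 ]
hingeblock [ 0.6725 -0.1021  0.084 ]
pointer [ 0.6996 -0.0993  0.062 ]
mark [ 0.6842 -0.1005  0.062 ]
```

```bash
python3 -m handwheel '[{"delta_pos":[0.13,-0.8,0],"dr":[0,0,1.14]},{"delta_pos":[0.13,-0.8,0],"dr":[0,0,1.14]},{"delta_pos":[0.13,-0.8,0],"dr":[0,0,1.14]},{"delta_pos":[0.13,-0.8,0],"dr":[0,0,1.14]},{"delta_pos":[0,-0.83,-0.5],"dr":[0,0,1.14]},{"delta_pos":[0,0,-0.8],"dr":[0,0,0]},{"delta_pos":[0,0,-0.7],"dr":[0,0,0]},{"delta_pos":[0,0,-0.5],"dr":[0,0,0]},{"delta_pos":[0,0,-0.35],"dr":[0,0,0]},{"delta_pos":[0,0,0],"dr":[0,0,0]}]' -0.14
python3 -m handwheel '[{"delta_pos":[0,0,0],"dr":[0,0,0]},{"delta_pos":[0,0,0],"dr":[0,0,0]},{"delta_pos":[0,0,0],"dr":[0,0,0]},{"delta_pos":[0,0,0],"dr":[0,0,0]},{"delta_pos":[0,0,0],"dr":[0,0,0]}]' 1 10
```

```text
t: 10.25
eef_pos: [0.6175, -0.1026, 0.0904]
ee_rot: [-3.141, 0.002, 0.101]
force: [-0.2, 0.3, 0.2]
width: 0.0501
gripper_force: 0.0
t: 10.75
eef_pos: [0.619, -0.1063, 0.093]
ee_rot: [3.137, -0.001, 0.101]
force: [3.5, -20.5, -1.4]
width: 0.0216
gripper_force: 10.0
```

```bash
python3 -m handwheel '[{"delta_pos":[0,0,0],"dr":[0,0,0]},{"delta_pos":[0,0,0],"dr":[0,0,0]},{"delta_pos":[0,0,0],"dr":[0,0,0]}]'; python3 look.py wrist w5 wheel_mark=.062 click_mark=.062
```

```text
t: 11.05
eef_pos: [0.6191, -0.1069, 0.093]
ee_rot: [3.137, -0.001, 0.1]
force: [2.8, -19.9, -0.2]
width: 0.0204
gripper_force: 10.0
t 11.05 pos [ 0.6191 -0.1069  0.093 ] rot [ 3.137e+00 -1.000e-03  1.000e-01] F [  2.8 -19.9  -0.2] w 0.0204 g 9.983335733413696
wheel_mark 0.84 [326. 138.] [ 0.6873 -0.1041  0.062 ]
click_mark 0.96 [324. 138.] [ 0.6874 -0.1032  0.062 ]
```

View pics/w5.png

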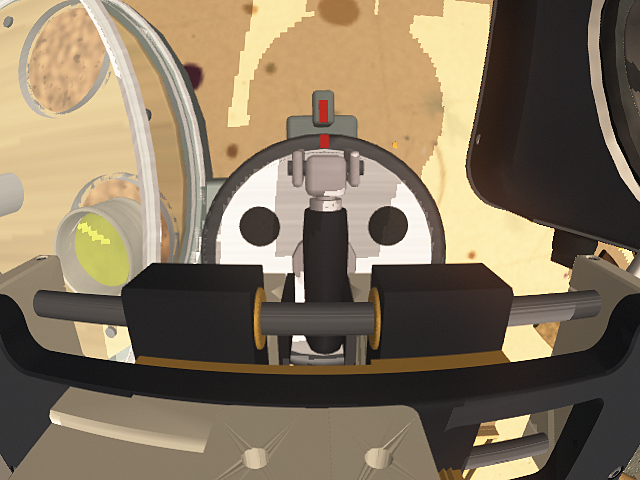

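```bash
python3 -m handwheel '[{"delta_pos":[0,-0.1,0],"dr":[0,0,0]},{"delta_pos":[0,0,0],"dr":[0,0,0]},{"delta_pos":[0,0,0],"dr":[0,0,0]}]'
```

```text
t: 11.5
eef_pos: [0.6192, -0.1088, 0.093]
ee_rot: [3.139, -0.002, 0.1]
force: [3.4, -13.8, 0.3]
width: 0.0179
gripper_force: 10.0
```

```bash
python3 -m handwheel '[{"delta_pos":[0,-0.13,0],"dr":[0,0,0]},{"delta_pos":[0,0,0],"dr":[0,0,0]},{"delta_pos":[0,0,0],"dr":[0,0,0]},{"delta_pos":[0,0,0],"dr":[0,0,0]}]'
```

```text
t: 11.9
eef_pos: [0.6191, -0.1102, 0.0923]
ee_rot: [3.141, -0.002, 0.101]
force: [3.0, -4.3, 1.5]
width: 0.0175
gripper_force: 10.0
```

```bash
python3 -m handwheel '[{"delta_pos":[0.06,0.01,0.49],"dr":[0,0,0]},{"delta_pos":[0.19,0.02,0.46],"dr":[0,0,0]},{"delta_pos":[0.3,0.03,0.39],"dr":[0,0,0]}]' 1 15
python3 -m handwheel '[{"delta_pos":[0.39,0.04,0.3],"dr":[0,0,0]},{"delta_pos":[0.45,0.045,0.19],"dr":[0,0,0]},{"delta_pos":[0.48,0.05,0.06],"dr":[0,0,0]},{"delta_pos":[0,0,0],"dr":[0,0,0]},{"delta_pos":[0,0,0],"dr":[0,0,0]},{"delta_pos":[0,0,0],"dr":[0,0,0]}]'
python3 look.py wrist w6 wheel_mark=.062 click_mark=.062 grip=.139; python3 look.py scene s6 grip=.139
```

```text
t: 12.2
eef_pos: [0.6327, -0.1086, 0.1314]
ee_rot: [3.142, 0.005, 0.1]
force: [-1.1, -4.3, -3.7]
width: 0.0175
gripper_force: 15.0
t: 12.8
eef_pos: [0.6744, -0.1043, 0.1493]
ee_rot: [3.141, -0.0, 0.101]
force: [-0.4, -1.6, 6.4]
width: 0.0174
gripper_force: 15.0
t 12.8 pos [ 0.6744 -0.1043  0.1493] rot [ 3.141 -0.     0.101] F [-0.4 -1.6  6.4] w 0.0174 g 15.000122040510178
wheel_mark 0.62 [317. 226.] [ 0.6877 -0.103   0.062 ]
click_mark 0.66 [317. 230.] [ 0.685  -0.1032  0.062 ]
grip 0.72 [315. 314.] [ 0.6658 -0.104   0.139 ]
t 13.0 pos [ 0.6744 -0.1043  0.1493] rot [ 3.141 -0.     0.101] F [-0.2 -1.8  5.3] w 0.0175 g 15.000319182872772
grip 0.6 [306. 253.] [0.389  0.0277 0.139 ]
grip 0.16 [400. 329.] [ 0.2396 -0.2492  0.139 ]
```

```bash
python3 - <<'E'
import cv2,numpy as np
a=cv2.imread("pics/s6.png")[150:350,240:480]; a=cv2.resize(a,(480,400),interpolation=3)
b=cv2.resize(cv2.imread("pics/w6.png"),(320,240)); p=np.zeros((400,800,3),np.uint8); p[:,:480]=a; p[:240,480:]=b; cv2.imwrite("pics/c6.png",p)
E
```

```text
(no output)
```

View pics/c6.png

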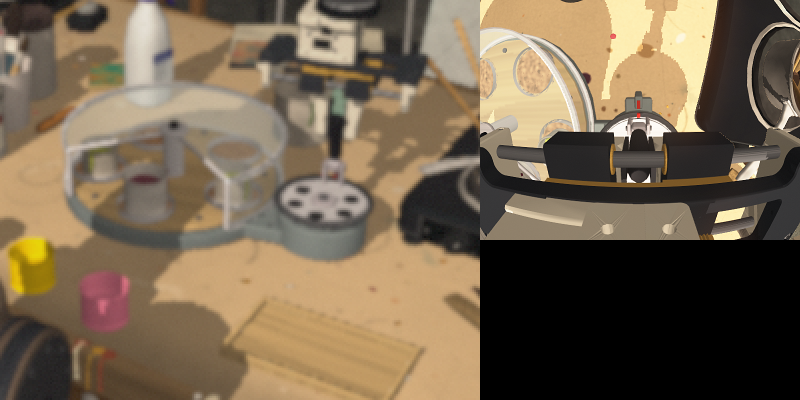

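```bash
python3 - <<'E'
import numpy as np
for s in(-1,1):
    a=np.radians(5.7+s*18*np.arange(21)); p=np.round(48/30*np.c_[np.cos(a),np.sin(a)],2); print(s,np.round(np.diff(p,axis=0),2).tolist())
E
```

```text
-1 [[-0.03, -0.5], [-0.18, -0.47], [-0.32, -0.38], [-0.42, -0.28], [-0.48, -0.12], [-0.5, 0.03], [-0.47, 0.18], [-0.38, 0.32], [-0.28, 0.42], [-0.12, 0.48], [0.03, 0.5], [0.18, 0.47], [0.32, 0.38], [0.42, 0.28], [0.48, 0.12], [0.5, -0.03], [0.47, -0.18], [0.38, -0.32], [0.28, -0.42], [0.12, -0.48]]
1 [[-0.12, 0.48], [-0.28, 0.42], [-0.38, 0.32], [-0.47, 0.18], [-0.5, 0.03], [-0.48, -0.12], [-0.42, -0.28], [-0.32, -0.38], [-0.18, -0.47], [-0.03, -0.5], [0.12, -0.48], [0.28, -0.42], [0.38, -0.32], [0.47, -0.18], [0.5, -0.03], [0.48, 0.12], [0.42, 0.28], [0.32, 0.38], [0.18, 0.47], [0.03, 0.5]]
```

```bash
python3 -m handwheel '[{"delta_pos":[-0.03,-0.5,0],"dr":[0,0,0]},{"delta_pos":[-0.18,-0.47,0],"dr":[0,0,0]},{"delta_pos":[-0.32,-0.38,0],"dr":[0,0,0]},{"delta_pos":[-0.42,-0.28,0],"dr":[0,0,0]}]' 1 30
python3 -m handwheel '[{"delta_pos":[-0.48,-0.12,0],"dr":[0,0,0]},{"delta_pos":[0,0,0],"dr":[0,0,0]},{"delta_pos":[0,0,0],"dr":[0,0,0]}]'
```

```text
t: 13.5
eef_pos: [0.6456, -0.1516, 0.1479]
ee_rot: [-3.141, 0.001, 0.103]
force: [-0.1, -1.1, 0.5]
width: 0.0161
gripper_force: 0.0
t: 13.8
eef_pos: [0.631, -0.1571, 0.1484]
ee_rot: [3.141, 0.0, 0.1]
force: [-0.6, -0.4, 0.3]
width: 0.0005
gripper_force: 0.0
```

```bash
python3 look.py wrist w7 wheel_mark=.062 click_mark=.062 grip=.139;python3 look.py top t7 wheel_mark=.062 grip=.139; python3 - <<'E'
import cv2,numpy as np
a=cv2.imread("pics/t7.png")[140:270,350:500]; a=cv2.resize(a,(400,347),interpolation=3)
b=cv2.resize(cv2.imread("pics/w7.png")[0:400,100:500],(400,400)); p=np.zeros((400,800,3),np.uint8); p[:347,:400]=a; p[:,400:]=b; cv2.imwrite("pics/c7.png",p)
E
```

```text
t 13.8 pos [ 0.631  -0.1571  0.1484] rot [3.141 0.    0.1  ] F [-0.6 -0.4  0.3] w 0.0005 g 0.0
click_mark 0.55 [239. 149.] [ 0.6882 -0.1036  0.062 ]
t 14.0 pos [ 0.6318 -0.1567  0.1481] rot [3.142 0.    0.1  ] F [-0.5  0.3 -0.7] w 0.0005 g 0.0
wheel_mark 0.94 [439. 223.] [ 0.5916 -0.1522  0.062 ]
grip 0.71 [434. 214.] [ 0.5952 -0.1282  0.139 ]
```

View pics/c7.png

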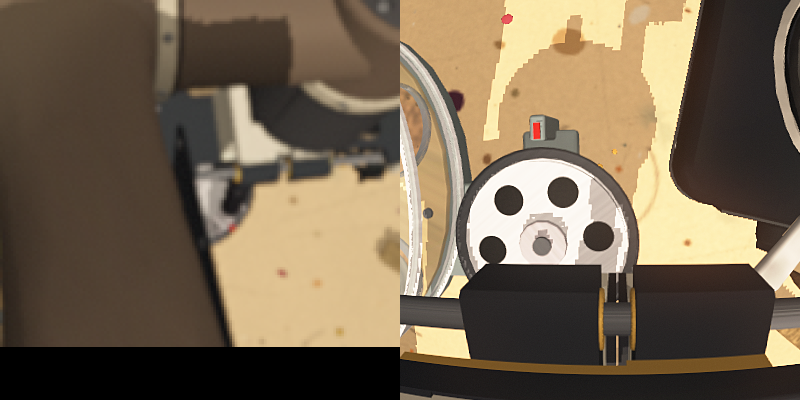

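```bash
python3 -m handwheel '[{"delta_pos":[0,0,1],"dr":[0,0,0]},{"delta_pos":[0,0,1],"dr":[0,0,0]},{"delta_pos":[0,0,0.6],"dr":[0,0,0]},{"delta_pos":[-1,0,0],"dr":[0,0,0]},{"delta_pos":[-1,0,0],"dr":[0,0,0]},{"delta_pos":[-1,0,0],"dr":[0,0,0]},{"delta_pos":[-0.5,0,0],"dr":[0,0,0]},{"delta_pos":[0,0,0],"dr":[0,0,0]}]' -0.2 30
python3 look.py wrist w8 wheel_mark=.062 click_mark=.062 grip=.139; python3 - <<'E'
import cv2,numpy as np
b=cv2.imread("pics/w8.png")[0:400,100:500]; cv2.imwrite("pics/c8.png",b)
E
```

```text
t: 14.95
eef_pos: [0.5253, -0.1567, 0.2271]
ee_rot: [-3.142, -0.001, 0.1]
force: [-0.2, 0.5, 0.3]
width: 0.0519
gripper_force: 0.0
t 14.95 pos [ 0.5253 -0.1567  0.2271] rot [-3.142e+00 -1.000e-03  1.000e-01] F [-0.2  0.5  0.3] w 0.0519 g 0.0
wheel_mark 0.92 [320. 149.] [ 0.5842 -0.1534  0.062 ]
click_mark 0.92 [272.  23.] [ 0.6871 -0.1031  0.062 ]
grip 0.7 [299. 132.] [ 0.5959 -0.1386  0.139 ]
grip 0.4 [34. 75.] [0.6348 0.0666 0.139 ]
```

View pics/c8.png

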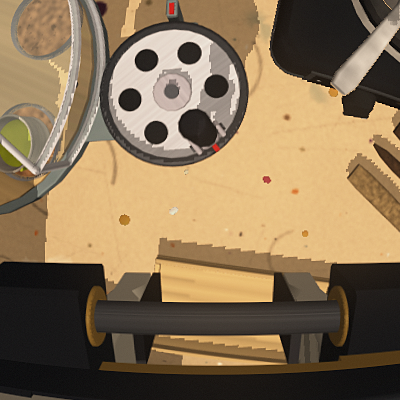

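```bash
python3 - <<'E'
from h import *
c=calibration("wrist")
for n,p,z in [("mark",(315.5,148),.062),("hub",(272,92),.066),("top",(296,126),.167),("sl mid",(300,133),.14),("rimL",(202,92),.062),("rimR",(347,92),.062),("rimB",(274,166),.062)]: print(n,np.round(at("wrist",p,z,c),4))
E
```

```text
mark [ 0.5872 -0.1495  0.062 ]
hub [ 0.6294 -0.1105  0.066 ]
top [ 0.6007 -0.1381  0.167 ]
sl mid [ 0.5974 -0.1393  0.14  ]
rimL [ 0.6272 -0.051   0.062 ]
rimR [ 0.6356 -0.1701  0.062 ]
rimB [ 0.5694 -0.1172  0.062 ]
```

```bash
python3 -m handwheel '[{"delta_pos":[0.8,0.17,0],"dr":[0,0,0]},{"delta_pos":[0.8,0.17,0],"dr":[0,0,0]},{"delta_pos":[0.75,0.16,0],"dr":[0,0,0]},{"delta_pos":[0,0,-0.5],"dr":[0,0,0]},{"delta_pos":[0,0,-0.8],"dr":[0,0,0]},{"delta_pos":[0,0,-0.8],"dr":[0,0,0]},{"delta_pos":[0,0,-0.8],"dr":[0,0,0]},{"delta_pos":[0,0,0],"dr":[0,0,0]}]'
python3 -m handwheel '[{"delta_pos":[0,0,0],"dr":[0,0,0]},{"delta_pos":[0,0,0],"dr":[0,0,0]},{"delta_pos":[0,0,0],"dr":[0,0,0]},{"delta_pos":[0,0,0],"dr":[0,0,0]},{"delta_pos":[0,0,0],"dr":[0,0,0]}]' 1 30
python3 look.py wrist w9; python3 - <<'E'
import cv2
cv2.imwrite("pics/c9.png",cv2.imread("pics/w9.png")[100:400,200:450])
E
```

```text
t: 15.95
eef_pos: [0.5955, -0.1415, 0.1353]
ee_rot: [-3.141, 0.007, 0.1]
force: [-0.9, 0.2, -0.2]
width: 0.0527
gripper_force: 0.0
t: 16.45
eef_pos: [0.5974, -0.1417, 0.1403]
ee_rot: [3.141, -0.001, 0.101]
force: [-1.0, -7.8, 2.9]
width: 0.0181
gripper_force: 28.7
t 16.45 pos [ 0.5974 -0.1417  0.1403] rot [ 3.141e+00 -1.000e-03  1.010e-01] F [-1.  -7.8  2.9] w 0.0181 g 28.7003955245018
```

View pics/c9.png

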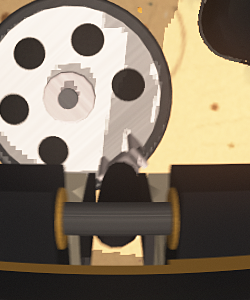

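```bash
python3 - <<'E'
import numpy as np
a=np.radians(np.linspace(-136.8,-354.3,14)); p=np.round(48/30*np.c_[np.cos(a),np.sin(a)],2); print(np.round(np.diff(p,axis=0),2).tolist())
E
```

```text
[[-0.26, 0.39], [-0.15, 0.44], [-0.01, 0.46], [0.13, 0.45], [0.24, 0.4], [0.35, 0.3], [0.43, 0.2], [0.46, 0.06], [0.46, -0.07], [0.42, -0.21], [0.34, -0.31], [0.24, -0.4], [0.11, -0.45]]
```

```bash
python3 -m handwheel '[{"delta_pos":[-0.26,0.39,0],"dr":[0,0,0]},{"delta_pos":[-0.15,0.44,0],"dr":[0,0,0]},{"delta_pos":[-0.01,0.46,0],"dr":[0,0,0]}]' 1 40
python3 -m handwheel '[{"delta_pos":[0.13,0.45,0],"dr":[0,0,0]},{"delta_pos":[0.24,0.4,0],"dr":[0,0,0]},{"delta_pos":[0.35,0.3,0],"dr":[0,0,0]}]'
python3 -m handwheel '[{"delta_pos":[0.43,0.2,0],"dr":[0,0,0]},{"delta_pos":[0.46,0.06,0],"dr":[0,0,0]},{"delta_pos":[0.46,-0.07,0],"dr":[0,0,0]}]'
python3 -m handwheel '[{"delta_pos":[0.42,-0.21,0],"dr":[0,0,0]},{"delta_pos":[0.34,-0.31,0],"dr":[0,0,0]},{"delta_pos":[0.24,-0.4,0],"dr":[0,0,0]},{"delta_pos":[0.11,-0.45,0],"dr":[0,0,0]},{"delta_pos":[0,0,0],"dr":[0,0,0]},{"delta_pos":[0,0,0],"dr":[0,0,0]}]'
python3 look.py wrist w10 wheel_mark=.062 click_mark=.062;
```

```text
t: 16.8
eef_pos: [0.5834, -0.1032, 0.14]
ee_rot: [3.141, 0.001, 0.1]
force: [-1.8, -2.1, 4.9]
width: 0.0172
gripper_force: 40.0
t: 17.1
eef_pos: [0.6068, -0.0672, 0.14]
ee_rot: [-3.141, -0.002, 0.101]
force: [-0.4, -1.4, 0.9]
width: 0.0176
gripper_force: 40.0
t: 17.4
eef_pos: [0.6478, -0.0643, 0.1398]
ee_rot: [3.138, 0.001, 0.102]
force: [-4.8, -11.3, 6.7]
width: 0.0172
gripper_force: 40.1
t: 18.0
eef_pos: [0.6805, -0.1042, 0.1397]
ee_rot: [3.141, 0.001, 0.101]
force: [-3.3, 0.5, 8.7]
width: 0.0173
gripper_force: 40.0
t 18.0 pos [ 0.6805 -0.1042  0.1397] rot [3.141e+00 1.000e-03 1.010e-01] F [-3.3  0.5  8.7] w 0.0173 g 40.001893043518066
wheel_mark 0.75 [319. 242.] [ 0.6865 -0.1048  0.062 ]
click_mark 0.88 [316. 243.] [ 0.6859 -0.103   0.062 ]
```

```bash
python3 -m handwheel '[{"delta_pos":[0,0,0],"dr":[0,0,0]},{"delta_pos":[0,0,0],"dr":[0,0,0]},{"delta_pos":[0,0,0.5],"dr":[0,0,0]},{"delta_pos":[0,0,1],"dr":[0,0,0]},{"delta_pos":[0,0,0.8],"dr":[0,0,0]}]' -0.4 25
python3 -m handwheel '[{"delta_pos":[-0.65,0.85,0],"dr":[0,0,0]},{"delta_pos":[-0.65,0.85,0],"dr":[0,0,0]},{"delta_pos":[-0.65,0.85,0],"dr":[0,0,0]},{"delta_pos":[-0.65,0.85,0],"dr":[0,0,0]},{"delta_pos":[-0.65,0.85,0],"dr":[0,0,0]},{"delta_pos":[-0.65,0.85,0],"dr":[0,0,0]},{"delta_pos":[-0.65,0.85,0],"dr":[0,0,0]},{"delta_pos":[-0.65,0.85,0],"dr":[0,0,0]},{"delta_pos":[0,0,0],"dr":[0,0,0]}]'
python3 look.py wrist w11 lime_1_center=.055 plum_center=.06 bay=.035 wheel_mark=.062 click_mark=.062 grip=.139
```

```text
t: 18.65
eef_pos: [0.6804, -0.1041, 0.2103]
ee_rot: [3.141, -0.0, 0.101]
force: [0.8, -0.8, 0.4]
width: 0.052
gripper_force: 0.0
t: 19.55
eef_pos: [0.5227, 0.1024, 0.2098]
ee_rot: [-3.141, -0.002, 0.103]
force: [0.7, -0.6, 0.7]
width: 0.0612
gripper_force: 0.0
t 19.55 pos [0.5227 0.1024 0.2098] rot [-3.141e+00 -2.000e-03  1.030e-01] F [ 0.7 -0.6  0.7] w 0.0612 g 0.0
lime_1_center 0.79 [327. 196.] [0.5454 0.0972 0.055 ]
wheel_mark 0.79 [568.  73.] [ 0.6871 -0.1066  0.062 ]
click_mark 0.62 [564.  68.] [ 0.6904 -0.1015  0.062 ]
grip 0.93 [624.  76.] [ 0.6763 -0.1055  0.139 ]
```

View pics/w11.png

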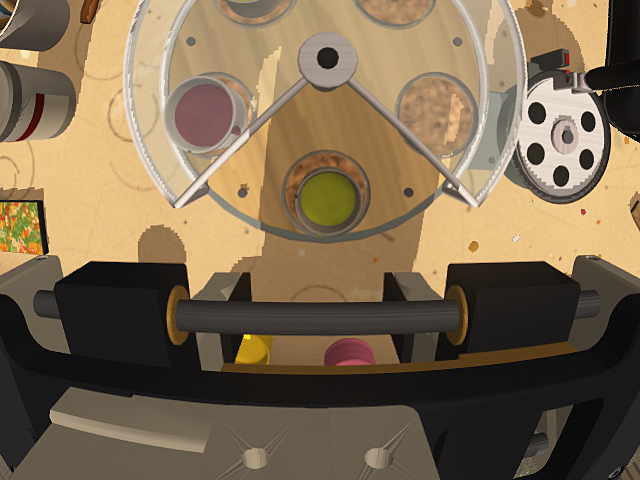

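```bash
python3 -m handwheel '[{"delta_pos":[0.72,-0.08,0],"dr":[0,0,0]},{"delta_pos":[0,0,-1],"dr":[0,0,0]},{"delta_pos":[0,0,-1],"dr":[0,0,0]},{"delta_pos":[0,0,-1],"dr":[0,0,0]},{"delta_pos":[0,0,-0.8],"dr":[0,0,0]},{"delta_pos":[0,0,-0.6],"dr":[0,0,0]},{"delta_pos":[0,0,-0.4],"dr":[0,0,0]},{"delta_pos":[0,0,0],"dr":[0,0,0]},{"delta_pos":[0,0,0],"dr":[0,0,0]}]' -0.6 25
python3 -m handwheel '[{"delta_pos":[0,0,0],"dr":[0,0,0]},{"delta_pos":[0,0,0],"dr":[0,0,0]},{"delta_pos":[0,0,0],"dr":[0,0,0]},{"delta_pos":[0,0,0],"dr":[0,0,0]},{"delta_pos":[0,0,0],"dr":[0,0,0]}]' 1 25
python3 -m handwheel '[{"delta_pos":[0,0,0.5],"dr":[0,0,0]},{"delta_pos":[0,0,0.9],"dr":[0,0,0]},{"delta_pos":[0,0,0.9],"dr":[0,0,0]},{"delta_pos":[0,0,0.9],"dr":[0,0,0]},{"delta_pos":[0,0,0],"dr":[0,0,0]},{"delta_pos":[0,0,0],"dr":[0,0,0]}]'
python3 look.py top t12 tray_in=.005; python3 look.py wrist w12 tray_in=.005
python3 - <<'E'
from h import *
im=cv2.imread("pics/t12.png"); print(im.shape)
E
```

```text
t: 20.8
eef_pos: [0.5459, 0.0974, 0.0643]
ee_rot: [3.141, -0.0, 0.1]
force: [-0.1, 0.2, 0.2]
width: 0.0699
gripper_force: 0.0
t: 21.3
eef_pos: [0.5456, 0.0977, 0.0647]
ee_rot: [-3.142, -0.0, 0.101]
force: [-0.1, -1.3, 3.2]
width: 0.0506
gripper_force: 25.0
t: 21.9
eef_pos: [0.5454, 0.0979, 0.1607]
ee_rot: [-3.141, -0.001, 0.1]
force: [-1.1, 0.2, -0.4]
width: 0.0506
gripper_force: 25.0
t 21.9 pos [0.5454 0.0979 0.1607] rot [-3.141e+00 -1.000e-03  1.000e-01] F [-1.1  0.2 -0.4] w 0.0506 g 24.999901470146142
tray_in 0.76 [456. 308.] [ 0.4077 -0.1947  0.005 ]
t 22.0 pos [0.5447 0.0975 0.1593] rot [3.141e+00 2.000e-03 1.000e-01] F [-0.4 -0.3 -1.9] w 0.0501 g 24.999917318928055
tray_in 0.39 [314. 233.] [0.5357 0.0993 0.005 ]
(480, 640, 3)
```

```bash
python3 -m handwheel '[{"delta_pos":[-0.3,-0.95,0.1],"dr":[0,0,0]},{"delta_pos":[-0.3,-0.95,0.1],"dr":[0,0,0]},{"delta_pos":[-0.3,-0.95,0.1],"dr":[0,0,0]},{"delta_pos":[-0.3,-0.95,0.1],"dr":[0,0,0]},{"delta_pos":[-0.3,-0.95,0.1],"dr":[0,0,0]},{"delta_pos":[-0.3,-0.95,0.1],"dr":[0,0,0]},{"delta_pos":[-0.3,-0.95,0.1],"dr":[0,0,0]},{"delta_pos":[-0.3,-0.95,0.1],"dr":[0,0,0]},{"delta_pos":[-0.3,-0.95,0.1],"dr":[0,0,0]},{"delta_pos":[0,0,0],"dr":[0,0,0]}]'
python3 look.py wrist w13 tray_in=.005;python3 look.py scene s13 tray_in=.005
python3 - <<'E'
from h import *
for u,v in [(567,270),(731,280),(731,382),(565,378)]: print(np.round(at("top",(130+u/2,140+v/2),.014),4))
a=cv2.imread("pics/w13.png"); b=cv2.imread("pics/t12.png")[250:360,400:510]
p=np.zeros((480,800,3),np.uint8); p[:,:520]=a[:,60:580]; p[:280,520:]=cv2.resize(b,(280,280),interpolation=3); cv2.imwrite("pics/c13.png",p)
E
```

```text
t: 23.1
eef_pos: [0.4631, -0.161, 0.1869]
ee_rot: [3.142, 0.001, 0.098]
force: [1.3, -0.2, -1.7]
width: 0.0503
gripper_force: 25.0
t 23.1 pos [ 0.4631 -0.161   0.1869] rot [3.142e+00 1.000e-03 9.800e-02] F [ 1.3 -0.2 -1.7] w 0.0503 g 24.999335356405936
tray_in 0.5 [269.   2.] [ 0.6502 -0.1007  0.005 ]
t 23.2 pos [ 0.464  -0.1593  0.1868] rot [-3.141e+00  1.000e-03  9.900e-02] F [-0.1 -0.3 -0.6] w 0.0504 g 24.99982033856213
tray_in 0.56 [400. 325.] [ 0.4135 -0.1933  0.005 ]
[ 0.4825 -0.1001  0.014 ]
[ 0.4702 -0.2836  0.014 ]
[ 0.3572 -0.2775  0.014 ]
[ 0.3628 -0.0941  0.014 ]
```

View pics/c13.png

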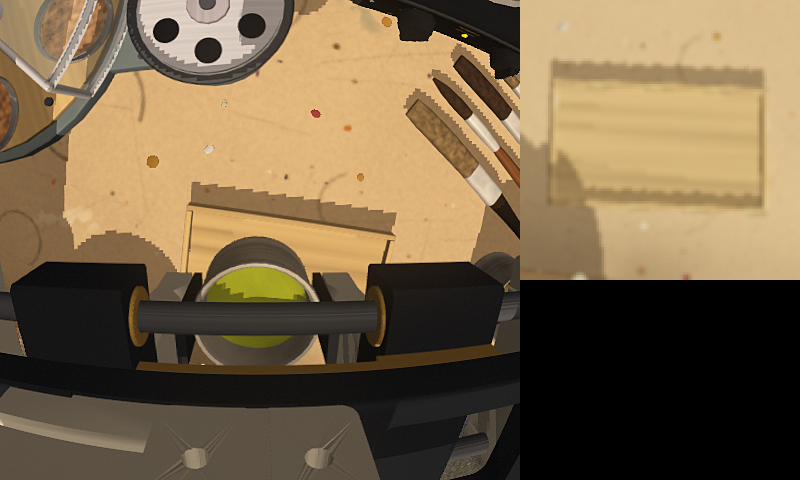

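```bash
python3 - <<'E'
from h import *
c=calibration("wrist")
for p in [(248,205),(455,237)]: print(np.round(at("wrist",p,.014,c),4))
k=110/280; q=[]
for u,v in [(553,84),(764,88),(766,207),(549,200)]:
    q.append(at("top",(400+(u-520)*k,250+v*k),.014)); print(np.round(q[-1],4))
print(np.mean(q,0))
E
```

```text
[ 0.4699 -0.0981  0.014 ]
[ 0.4599 -0.2854  0.014 ]
[ 0.4646 -0.0984  0.014 ]
[ 0.46   -0.2839  0.014 ]
[ 0.3565 -0.2799  0.014 ]
[ 0.3637 -0.0917  0.014 ]
[ 0.41119594 -0.18847108  0.014     ]
```

```bash
python3 -m handwheel '[{"delta_pos":[-0.87,0.35,0],"dr":[0,0,0]},{"delta_pos":[-0.86,0.35,-0.2],"dr":[0,0,0]},{"delta_pos":[0,0,-0.9],"dr":[0,0,0]},{"delta_pos":[0,0,-0.9],"dr":[0,0,0]},{"delta_pos":[0,0,-0.9],"dr":[0,0,0]},{"delta_pos":[0,0,-0.8],"dr":[0,0,0]},{"delta_pos":[0,0,-0.6],"dr":[0,0,0]},{"delta_pos":[0,0,-0.4],"dr":[0,0,0]},{"delta_pos":[0,0,-0.2],"dr":[0,0,0]},{"delta_pos":[0,0,0],"dr":[0,0,0]}]'
python3 -m handwheel '[{"delta_pos":[0,0,-0.1],"dr":[0,0,0]},{"delta_pos":[0,0,0],"dr":[0,0,0]}]'
```

```text
t: 24.3
eef_pos: [0.4123, -0.1373, 0.0397]
ee_rot: [3.142, 0.002, 0.102]
force: [-0.8, -0.6, -1.6]
width: 0.0504
gripper_force: 25.0
t: 24.5
eef_pos: [0.4129, -0.1376, 0.0377]
ee_rot: [3.142, -0.001, 0.101]
force: [0.1, -0.6, -0.7]
width: 0.0501
gripper_force: 25.0
```

```bash
python3 -m handwheel '[{"delta_pos":[0,0,-0.08],"dr":[0,0,0]},{"delta_pos":[0,0,0],"dr":[0,0,0]}]'
python3 -m handwheel '[{"delta_pos":[0,0,0],"dr":[0,0,0]},{"delta_pos":[0,0,0],"dr":[0,0,0]},{"delta_pos":[0,0,0],"dr":[0,0,0]},{"delta_pos":[0,0,0],"dr":[0,0,0]},{"delta_pos":[0,0,0.5],"dr":[0,0,0]},{"delta_pos":[0,0,1],"dr":[0,0,0]},{"delta_pos":[0,0,1],"dr":[0,0,0]},{"delta_pos":[0,0,1],"dr":[0,0,0]},{"delta_pos":[0.3,0.9,1],"dr":[0,0,0]},{"delta_pos":[0.4,1,0],"dr":[0,0,0]}]' -0.6 25
python3 -m handwheel '[{"delta_pos":[0.4,1,0],"dr":[0,0,0]},{"delta_pos":[0.2,1,0],"dr":[0,0,0]},{"delta_pos":[0,1,0],"dr":[0,0,0]},{"delta_pos":[0,1,0],"dr":[0,0,0]},{"delta_pos":[0,1,0],"dr":[0,0,0]},{"delta_pos":[0,1,0],"dr":[0,0,0]},{"delta_pos":[-0.2,1,0],"dr":[0,0,0]},{"delta_pos":[-0.4,1,0],"dr":[0,0,0]},{"delta_pos":[-0.5,1,0],"dr":[0,0,0]},{"delta_pos":[-0.5,1,0],"dr":[0,0,0]}]'
python3 -m handwheel '[{"delta_pos":[-0.2,1,0],"dr":[0,0,0]},{"delta_pos":[0,0,0],"dr":[0,0,0]},{"delta_pos":[0,0,0],"dr":[0,0,0]}]'
python3 look.py top t14 lime_1_center=.025 tray_in=.005
python3 look.py scene s14 lime_1_center=.025 oxide_center=.0225; python3 look.py wrist w14 oxide_center=.0225
```

```text
t: 24.7
eef_pos: [0.4126, -0.1378, 0.0351]
ee_rot: [-3.142, -0.001, 0.1]
force: [0.0, -0.1, -0.8]
width: 0.0506
gripper_force: 25.0
t: 25.7
eef_pos: [0.4357, -0.0804, 0.1741]
ee_rot: [-3.141, -0.007, 0.099]
force: [0.9, 0.1, -1.6]
width: 0.0697
gripper_force: 0.0
t: 26.7
eef_pos: [0.4028, 0.2203, 0.1699]
ee_rot: [-3.142, 0.0, 0.1]
force: [0.3, 1.2, 0.8]
width: 0.0701
gripper_force: 0.0
t: 27.0
eef_pos: [0.3971, 0.2496, 0.1698]
ee_rot: [3.141, 0.0, 0.102]
force: [0.6, 0.0, -0.9]
width: 0.0704
gripper_force: 0.0
t 27.0 pos [0.3971 0.2496 0.1698] rot [3.141 0.    0.102] F [ 0.6  0.  -0.9] w 0.0704 g 0.0
lime_1_center 0.79 [432. 304.] [ 0.4175 -0.1368  0.025 ]
tray_in 0.61 [454. 308.] [ 0.4078 -0.1905  0.005 ]
t 27.15 pos [0.3975 0.2485 0.1699] rot [3.141 0.    0.1  ] F [-0.2  0.3 -0.2] w 0.0704 g 0.0
lime_1_center 0.59 [378. 309.] [ 0.4204 -0.1377  0.025 ]
oxide_center 0.9 [224. 266.] [0.4042 0.2709 0.0225]
oxide_center 0.78 [258. 282.] [0.3877 0.1586 0.0225]
oxide_center 0.75 [291. 300.] [0.3613 0.0525 0.0225]
t 27.3 pos [0.3977 0.2486 0.17  ] rot [-3.142  0.     0.099] F [-1.  -0.2  0.1] w 0.0695 g 0.0
oxide_center 0.7 [296. 215.] [0.404  0.2662 0.0225]
oxide_center 0.67 [418. 259.] [0.3773 0.1618 0.0225]
oxide_center 0.55 [521.  74.] [0.546  0.0904 0.0225]
```

```bash
python3 - <<'E'
from h import *
c=calibration("wrist"); im=cv2.imread("pics/w14.png"); print(im[215,296],im[259,418])
h=cv2.cvtColor(im,cv2.COLOR_BGR2HSV); m=(((h[...,0]<9)|(h[...,0]>176))&(h[...,1]>120)&(h[...,2]>50)).astype(np.uint8); m[:,:200]=0;m[:,400:]=0;m[270:]=0
n,l,s,ct=cv2.connectedComponentsWithStats(m)
i=1+np.argmax(s[1:,4]); print(s[i],ct[i],np.round(at("wrist",ct[i],.03,c),4)); g=get_state(); print(g["eef_pos"])
E
```

```text
[28 42 93] [ 22 136 178]
[ 264  187   62   60 2877] [294.05387556 216.49600278] [0.4043 0.2671 0.03  ]
[0.39771681 0.24873631 0.17001934]
```

```bash
python3 -m handwheel '[{"delta_pos":[0.23,0.62,0],"dr":[0,0,0]},{"delta_pos":[0,0,-0.8],"dr":[0,0,0]},{"delta_pos":[0,0,-1],"dr":[0,0,0]},{"delta_pos":[0,0,-1],"dr":[0,0,0]},{"delta_pos":[0,0,-0.9],"dr":[0,0,0]},{"delta_pos":[0,0,-0.6],"dr":[0,0,0]},{"delta_pos":[0,0,-0.27],"dr":[0,0,0]},{"delta_pos":[0,0,0],"dr":[0,0,0]},{"delta_pos":[0,0,0],"dr":[0,0,0]}]' -0.64 25
python3 -m handwheel '[{"delta_pos":[0,0,0],"dr":[0,0,0]},{"delta_pos":[0,0,0],"dr":[0,0,0]},{"delta_pos":[0,0,0],"dr":[0,0,0]},{"delta_pos":[0,0,0],"dr":[0,0,0]},{"delta_pos":[0,0,0],"dr":[0,0,0]}]' 1 25
python3 -m handwheel '[{"delta_pos":[0,0,0.5],"dr":[0,0,0]},{"delta_pos":[0,0,1],"dr":[0,0,0]},{"delta_pos":[0,0,1],"dr":[0,0,0]},{"delta_pos":[0,0,1],"dr":[0,0,0]},{"delta_pos":[0,0,0.9],"dr":[0,0,0]},{"delta_pos":[0,0,0],"dr":[0,0,0]}]'
python3 -m handwheel '[{"delta_pos":[0.78,-0.94,0],"dr":[0,0,0]},{"delta_pos":[0.78,-0.94,0],"dr":[0,0,0]},{"delta_pos":[0.78,-0.94,0],"dr":[0,0,0]},{"delta_pos":[0.78,-0.94,0],"dr":[0,0,0]},{"delta_pos":[0.78,-0.94,0],"dr":[0,0,0]},{"delta_pos":[0.78,-0.94,0],"dr":[0,0,0]},{"delta_pos":[0,0,0],"dr":[0,0,0]},{"delta_pos":[0,0,0],"dr":[0,0,0]}]'; python3 look.py wrist w15 bay=.035
```

```text
t: 28.3
eef_pos: [0.4049, 0.2682, 0.0335]
ee_rot: [-3.141, -0.001, 0.101]
force: [-0.5, 0.7, 0.0]
width: 0.0719
gripper_force: 0.0
t: 28.8
eef_pos: [0.4047, 0.2681, 0.0337]
ee_rot: [-3.141, -0.001, 0.101]
force: [-0.8, -1.8, 7.7]
width: 0.056
gripper_force: 25.0
t: 29.4
eef_pos: [0.4058, 0.2695, 0.1688]
ee_rot: [-3.137, -0.005, 0.101]
force: [-0.5, -0.7, -1.9]
width: 0.0562
gripper_force: 25.0
t: 30.2
eef_pos: [0.5446, 0.0977, 0.1639]
ee_rot: [3.141, 0.002, 0.098]
force: [-1.0, 1.2, -1.1]
width: 0.056
gripper_force: 25.0
t 30.2 pos [0.5446 0.0977 0.1639] rot [3.141e+00 2.000e-03 9.800e-02] F [-1.   1.2 -1.1] w 0.056 g 24.999911570339464
bay 0.75 [314. 229.] [0.5452 0.0999 0.035 ]
```

```bash
python3 -m handwheel '[{"delta_pos":[0.02,0.01,-0.8],"dr":[0,0,0]},{"delta_pos":[0,0,-0.8],"dr":[0,0,0]},{"delta_pos":[0,0,-0.6],"dr":[0,0,0]},{"delta_pos":[0,0,-0.4],"dr":[0,0,0]},{"delta_pos":[0,0,-0.3],"dr":[0,0,0]},{"delta_pos":[0,0,-0.2],"dr":[0,0,0]},{"delta_pos":[0,0,0],"dr":[0,0,0]},{"delta_pos":[0,0,0],"dr":[0,0,0]}]'
python3 look.py wrist w16
python3 -m handwheel '[{"delta_pos":[0,0,-0.1],"dr":[0,0,0]},{"delta_pos":[0,0,0],"dr":[0,0,0]}]'
```

```text
t: 31.1
eef_pos: [0.5458, 0.0992, 0.0724]
ee_rot: [-3.141, -0.001, 0.101]
force: [0.0, -0.2, -0.7]
width: 0.056
gripper_force: 25.0
t 31.1 pos [0.5458 0.0992 0.0724] rot [-3.141e+00 -1.000e-03  1.010e-01] F [ 0.  -0.2 -0.7] w 0.056 g 24.999958774424158
t: 31.35
eef_pos: [0.5455, 0.0989, 0.0689]
ee_rot: [-3.141, -0.0, 0.1]
force: [-0.6, -0.0, -0.9]
width: 0.0562
gripper_force: 25.0
```

```bash
python3 -m handwheel '[{"delta_pos":[0,0,0],"dr":[0,0,0]},{"delta_pos":[0,0,0],"dr":[0,0,0]},{"delta_pos":[0,0,0],"dr":[0,0,0]},{"delta_pos":[0,0,0],"dr":[0,0,0]},{"delta_pos":[0,0,0.5],"dr":[0,0,0]},{"delta_pos":[0,0,1],"dr":[0,0,0]},{"delta_pos":[0,0,1],"dr":[0,0,0]},{"delta_pos":[0,0,1],"dr":[0,0,0]},{"delta_pos":[0,0,0.9],"dr":[0,0,0]},{"delta_pos":[0,0,0],"dr":[0,0,0]}]' -0.7 25
python3 look.py wrist w17a oxide_center=.0575 plum_center=.06 lime_4_center=.055
python3 -m handwheel '[{"delta_pos":[0.62,-0.97,0],"dr":[0,0,0]},{"delta_pos":[0.62,-0.97,0],"dr":[0,0,0]},{"delta_pos":[0.62,-0.97,0],"dr":[0,0,0]},{"delta_pos":[0.62,-0.97,0],"dr":[0,0,0]},{"delta_pos":[0.62,-0.97,0],"dr":[0,0,0]},{"delta_pos":[0.62,-0.97,0],"dr":[0,0,0]},{"delta_pos":[0.62,-0.97,0],"dr":[0,0,0]},{"delta_pos":[0,0,0],"dr":[0,0,0]},{"delta_pos":[0,0,0],"dr":[0,0,0]}]' -0.2
python3 look.py wrist w17 grip=.139 wheel_mark=.062 click_mark=.062 oxide_center=.0575
python3 look.py top t17 oxide_center=.0575;python3 look.py scene s17 oxide_center=.0575 plum_center=.06
```

```text
t: 32.35
eef_pos: [0.5475, 0.0997, 0.2052]
ee_rot: [-3.14, -0.007, 0.101]
force: [0.4, -0.3, 1.1]
width: 0.0743
gripper_force: 0.0
t 32.35 pos [0.5475 0.0997 0.2052] rot [-3.14  -0.007  0.101] F [ 0.4 -0.3  1.1] w 0.0743 g 0.0
oxide_center 0.86 [240. 366.] [0.4067 0.1581 0.0575]
oxide_center 0.8 [316. 232.] [0.5429 0.0999 0.0575]
oxide_center 0.61 [561. 164.] [ 0.6278 -0.1118  0.0575]
t: 33.45
eef_pos: [0.6751, -0.1056, 0.1988]
ee_rot: [-3.141, 0.003, 0.099]
force: [-1.1, -0.2, 0.1]
width: 0.0526
gripper_force: 0.0
t 33.45 pos [ 0.6751 -0.1056  0.1988] rot [-3.141e+00  3.000e-03  9.900e-02] F [-1.1 -0.2  0.1] w 0.0526 g 0.0
grip 0.75 [313. 256.] [ 0.6775 -0.1032  0.139 ]
wheel_mark 0.85 [319. 212.] [ 0.6875 -0.1058  0.062 ]
wheel_mark 0.45 [ 54. 254.] [0.6263 0.1396 0.062 ]
click_mark 0.84 [316. 212.] [ 0.6871 -0.1036  0.062 ]
oxide_center 0.67 [ 51. 253.] [0.6245 0.1478 0.0575]
oxide_center 0.4 [318. 210.] [ 0.6875 -0.1051  0.0575]
t 33.7 pos [ 0.6753 -0.1039  0.201 ] rot [-3.142 -0.     0.102] F [-0.7  0.  -0.8] w 0.0526 g 0.0
oxide_center 0.86 [294. 320.] [0.3824 0.1654 0.0575]
oxide_center 0.62 [323. 247.] [0.5401 0.1024 0.0575]
t 33.8 pos [ 0.6755 -0.104   0.2012] rot [-3.142 -0.     0.102] F [-0.5 -0.1 -1.1] w 0.0523 g 0.0
oxide_center 0.95 [289. 299.] [0.3196 0.0324 0.0575]
oxide_center 0.8 [253. 283.] [0.335  0.137  0.0575]
oxide_center 0.63 [228. 225.] [0.5363 0.3516 0.0575]
plum_center 0.63 [289. 228.] [0.5927 0.1918 0.06  ]
plum_center 0.43 [312. 244.] [0.5473 0.0977 0.06  ]
```

```bash
python3 -m handwheel '[{"delta_pos":[0,0,-0.8],"dr":[0,0,0]},{"delta_pos":[0,0,-0.7],"dr":[0,0,0]},{"delta_pos":[0,0,-0.5],"dr":[0,0,0]},{"delta_pos":[0,0,0],"dr":[0,0,0]}]'
python3 -m handwheel '[{"delta_pos":[0,0,0],"dr":[0,0,0]},{"delta_pos":[0,0,0],"dr":[0,0,0]},{"delta_pos":[0,0,0],"dr":[0,0,0]},{"delta_pos":[0,0,0],"dr":[0,0,0]},{"delta_pos":[0,0,0],"dr":[0,0,0]}]' 1 40
python3 -m handwheel '[{"delta_pos":[-0.12,0.48,0],"dr":[0,0,0]},{"delta_pos":[-0.28,0.42,0],"dr":[0,0,0]},{"delta_pos":[-0.38,0.32,0],"dr":[0,0,0]},{"delta_pos":[-0.47,0.18,0],"dr":[0,0,0]}]'
```

```text
t: 34.35
eef_pos: [0.6743, -0.1047, 0.1384]
ee_rot: [-3.141, 0.004, 0.1]
force: [-0.0, -0.6, -0.4]
width: 0.0527
gripper_force: 0.0
t: 34.85
eef_pos: [0.6758, -0.1048, 0.1414]
ee_rot: [3.142, -0.001, 0.101]
force: [-0.7, 1.5, 1.5]
width: 0.0185
gripper_force: 1.1
t: 35.25
eef_pos: [0.6386, -0.0631, 0.1419]
ee_rot: [3.14, -0.002, 0.101]
force: [-0.0, -4.4, 3.9]
width: 0.0168
gripper_force: 40.0
```

```bash
python3 -m handwheel '[{"delta_pos":[-0.5,0.03,0],"dr":[0,0,0]},{"delta_pos":[-0.48,-0.12,0],"dr":[0,0,0]},{"delta_pos":[-0.42,-0.28,0],"dr":[0,0,0]},{"delta_pos":[-0.32,-0.38,0],"dr":[0,0,0]},{"delta_pos":[-0.18,-0.47,0],"dr":[0,0,0]},{"delta_pos":[-0.03,-0.5,0],"dr":[0,0,0]},{"delta_pos":[0.12,-0.48,0],"dr":[0,0,0]},{"delta_pos":[0.28,-0.42,0],"dr":[0,0,0]}]'
python3 -m handwheel '[{"delta_pos":[0.38,-0.32,0],"dr":[0,0,0]},{"delta_pos":[0.47,-0.18,0],"dr":[0,0,0]},{"delta_pos":[0.5,-0.03,0],"dr":[0,0,0]},{"delta_pos":[0.48,0.12,0],"dr":[0,0,0]},{"delta_pos":[0.42,0.28,0],"dr":[0,0,0]},{"delta_pos":[0.32,0.38,0],"dr":[0,0,0]},{"delta_pos":[0.18,0.47,0],"dr":[0,0,0]},{"delta_pos":[0.03,0.5,0],"dr":[0,0,0]},{"delta_pos":[0,0,0],"dr":[0,0,0]},{"delta_pos":[0,0,0],"dr":[0,0,0]}]'
python3 look.py wrist w18 wheel_mark=.062 click_mark=.062
```

```text
t: 36.05
eef_pos: [0.5915, -0.1426, 0.1419]
ee_rot: [3.141, 0.0, 0.101]
force: [-0.6, 1.0, 6.5]
width: 0.0174
gripper_force: 40.0
t: 37.05
eef_pos: [0.6735, -0.1054, 0.1422]
ee_rot: [-3.141, 0.004, 0.1]
force: [-9.2, 3.3, 13.8]
width: 0.0172
gripper_force: 40.0
t 37.05 pos [ 0.6735 -0.1054  0.1422] rot [-3.141  0.004  0.1  ] F [-9.2  3.3 13.8] w 0.0172 g 40.00894546508789
wheel_mark 0.55 [320. 228.] [ 0.6876 -0.1056  0.062 ]
click_mark 0.79 [315. 227.] [ 0.6876 -0.1024  0.062 ]
```

```bash
python3 -m handwheel '[{"delta_pos":[-0.12,0.48,0],"dr":[0,0,0]},{"delta_pos":[-0.28,0.42,0],"dr":[0,0,0]},{"delta_pos":[-0.38,0.32,0],"dr":[0,0,0]},{"delta_pos":[-0.47,0.18,0],"dr":[0,0,0]},{"delta_pos":[-0.5,0.03,0],"dr":[0,0,0]},{"delta_pos":[-0.48,-0.12,0],"dr":[0,0,0]}]'
python3 -m handwheel '[{"delta_pos":[-0.42,-0.28,0],"dr":[0,0,0]},{"delta_pos":[-0.32,-0.38,0],"dr":[0,0,0]},{"delta_pos":[-0.18,-0.47,0],"dr":[0,0,0]},{"delta_pos":[-0.03,-0.5,0],"dr":[0,0,0]},{"delta_pos":[0.12,-0.48,0],"dr":[0,0,0]},{"delta_pos":[0.28,-0.42,0],"dr":[0,0,0]}]'
python3 -m handwheel '[{"delta_pos":[0.38,-0.32,0],"dr":[0,0,0]},{"delta_pos":[0.47,-0.18,0],"dr":[0,0,0]},{"delta_pos":[0.5,-0.03,0],"dr":[0,0,0]},{"delta_pos":[0.48,0.12,0],"dr":[0,0,0]},{"delta_pos":[0.42,0.28,0],"dr":[0,0,0]},{"delta_pos":[0.32,0.38,0],"dr":[0,0,0]},{"delta_pos":[0.18,0.47,0],"dr":[0,0,0]},{"delta_pos":[0.03,0.5,0],"dr":[0,0,0]},{"delta_pos":[0,0,0],"dr":[0,0,0]},{"delta_pos":[0,0,0],"dr":[0,0,0]}]'
python3 look.py wrist w19 wheel_mark=.062 click_mark=.062
```

```text
t: 37.8
eef_pos: [0.6094, -0.0654, 0.1424]
ee_rot: [3.141, -0.003, 0.102]
force: [1.5, -2.6, 7.3]
width: 0.0173
gripper_force: 40.0
t: 38.4
eef_pos: [0.5927, -0.1423, 0.1424]
ee_rot: [3.141, -0.002, 0.101]
force: [0.4, 3.3, 7.2]
width: 0.0176
gripper_force: 40.0
t: 39.4
eef_pos: [0.6726, -0.117, 0.143]
ee_rot: [3.128, 0.008, 0.099]
force: [-7.4, -48.2, 8.0]
width: 0.0193
gripper_force: 39.7
t 39.4 pos [ 0.6726 -0.117   0.143 ] rot [3.128 0.008 0.099] F [ -7.4 -48.2   8. ] w 0.0193 g 39.657643139362335
wheel_mark 0.82 [337. 230.] [ 0.6855 -0.1293  0.062 ]
click_mark 0.85 [294. 222.] [ 0.6882 -0.1027  0.062 ]
```

```bash
python3 -m handwheel '[{"delta_pos":[0,-0.3,0],"dr":[0,0,0]},{"delta_pos":[-0.03,-0.3,0],"dr":[0,0,0]},{"delta_pos":[0,0,0],"dr":[0,0,0]}]'; python3 look.py wrist w20 wheel_mark=.062 click_mark=.062 plum_center=.06 oxide_center=.0575 lime_4_center=.055 place_0=.035; python3 look.py scene s20 plum_center=.06 oxide_center=.0575 lime_4_center=.055;  python3 look.py top t20 plum_center=.06 oxide_center=.0575 lime_4_center=.055 
```

```text
t: 39.85
eef_pos: [0.6754, -0.1263, 0.1431]
ee_rot: [3.139, -0.002, 0.099]
force: [-0.2, -6.8, 9.1]
width: 0.0174
gripper_force: 40.1
t 39.85 pos [ 0.6754 -0.1263  0.1431] rot [ 3.139e+00 -2.000e-03  9.900e-02] F [-0.2 -6.8  9.1] w 0.0174 g 40.06340503692627
wheel_mark 0.86 [331. 238.] [ 0.6838 -0.1344  0.062 ]
wheel_mark 0.68 [283. 228.] [ 0.6871 -0.1042  0.062 ]
click_mark 0.7 [280. 226.] [ 0.6884 -0.1026  0.062 ]
t 40.2 pos [ 0.6756 -0.1258  0.1431] rot [ 3.138e+00 -2.000e-03  1.010e-01] F [-0.  -8.5  9.1] w 0.0175 g 40.07162868976593
plum_center 0.72 [353. 241.] [0.6091 0.0138 0.06  ]
oxide_center 0.75 [255. 282.] [0.3389 0.134  0.0575]
oxide_center 0.62 [291. 302.] [0.3145 0.0226 0.0575]
lime_4_center 0.64 [310. 245.] [0.5498 0.1066 0.055 ]
lime_4_center 0.22 [313. 256.] [0.508  0.0736 0.055 ]
t 40.4 pos [ 0.6756 -0.1258  0.1432] rot [ 3.138e+00 -2.000e-03  1.010e-01] F [-0.9 -7.7  8.9] w 0.0174 g 40.07168233394623
plum_center 0.37 [428. 182.] [ 0.6844 -0.1308  0.06  ]
oxide_center 0.88 [294. 321.] [0.3802 0.165  0.0575]
oxide_center 0.39 [346. 330.] [0.3611 0.0542 0.0575]
lime_4_center 0.77 [320. 245.] [0.5461 0.1081 0.055 ]
```

```bash
python3 -m handwheel '[{"delta_pos":[0,0,0],"dr":[0,0,0]},{"delta_pos":[0,0,0],"dr":[0,0,0]},{"delta_pos":[0,0,0],"dr":[0,0,0]},{"delta_pos":[0,0,0.6],"dr":[0,0,0]},{"delta_pos":[0,0,1],"dr":[0,0,0]},{"delta_pos":[0,0,0.8],"dr":[0,0,0]},{"delta_pos":[-0.8,0.8,0],"dr":[0,0,0]},{"delta_pos":[-0.9,0.9,0],"dr":[0,0,0]},{"delta_pos":[-0.9,1,0],"dr":[0,0,0]},{"delta_pos":[-0.9,1,0],"dr":[0,0,0]}]' -0.2
python3 -m handwheel '[{"delta_pos":[-0.8,1,0],"dr":[0,0,0]},{"delta_pos":[-0.5,0.8,0],"dr":[0,0,0]},{"delta_pos":[0,0,0],"dr":[0,0,0]},{"delta_pos":[0,0,0],"dr":[0,0,0]}]'
python3 look.py wrist w21 plum_center=.06 oxide_center=.0575 lime_4_center=.055 place_0=.035 wheel_mark=.062 grip=.139; python3 - <<'E'
import cv2,numpy as np
a=cv2.imread("pics/w21.png")[0:300,60:640]; b=cv2.imread("pics/s20.png")[190:290,270:430]
p=np.zeros((600,800,3),np.uint8); p[:300,:580]=a; p[300:600,:480]=cv2.resize(b,(480,300),interpolation=3)
cv2.imwrite("pics/c21.png",p)
E
```

```text
t: 41.6
eef_pos: [0.5683, -0.0108, 0.2123]
ee_rot: [-3.141, 0.001, 0.1]
force: [0.4, 1.2, 0.5]
width: 0.0528
gripper_force: 0.0
t: 42.0
eef_pos: [0.5305, 0.043, 0.2129]
ee_rot: [-3.141, -0.0, 0.103]
force: [0.8, -0.1, -0.1]
width: 0.0526
gripper_force: 0.0
t 42.0 pos [0.5305 0.043  0.2129] rot [-3.141 -0.     0.103] F [ 0.8 -0.1 -0.1] w 0.0526 g 0.0
oxide_center 0.7 [294. 368.] [0.3868 0.0507 0.0575]
lime_4_center 0.8 [244. 200.] [0.5427 0.1046 0.055 ]
wheel_mark 0.74 [539.  75.] [ 0.6846 -0.1358  0.062 ]
grip 0.82 [586.  78.] [ 0.6712 -0.1277  0.139 ]
```

View pics/c21.png

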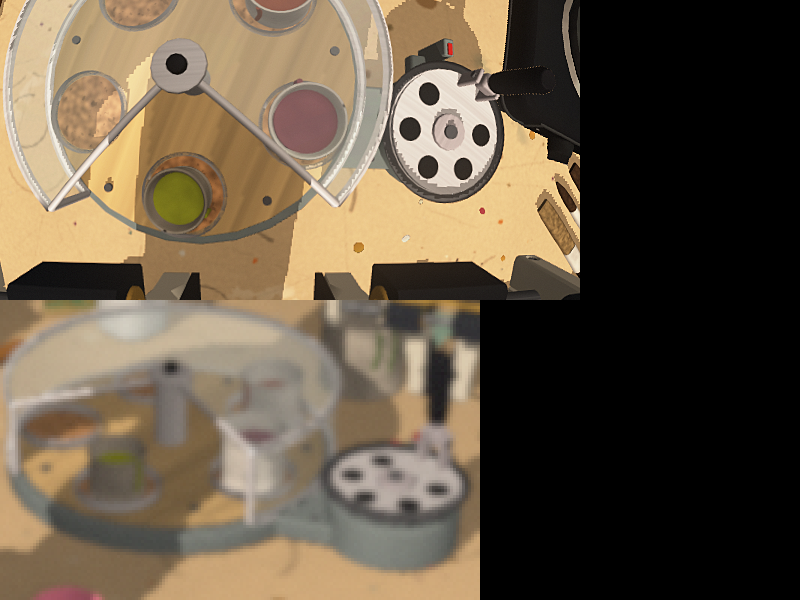

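```bash
python3 - <<'E'
from h import *
c=calibration("wrist")
for n,p,z in [("plumrim L",(322,122),.085),("plumrim R",(405,122),.085),("plumrim T",(365,82),.085),("plumrim B",(365,160),.085),("ringT-plum bottom ring",(367,78),.043),("limeL",(204,197),.075),("limeR",(271,197),.075),("limeB",(240,235),.075),("ring0L",(203,190),.043),("ring0R",(287,190),.043),("ring0T",(247,152),.043),("knob",(236,63),.111),("postR end",(397,203),.098),("postL end",(110,205),.098)]: print(n,np.round(at("wrist",p,z,c),4))
a=cv2.imread("pics/w21.png")[40:200,280:460]; g=cv2.cvtColor(a,cv2.COLOR_BGR2GRAY)
e=cv2.resize(g,(60,40),interpolation=cv2.INTER_AREA)
for r in e: print("".join(" .:-=+*#%@"[v*10//256] for v in r))
E
```

```text
plumrim L [0.6105 0.046  0.085 ]
plumrim R [ 0.6179 -0.0134  0.085 ]
plumrim T [0.6429 0.0185 0.085 ]
plumrim B [0.5867 0.0125 0.085 ]
ringT-plum bottom ring [0.6535 0.0125 0.043 ]
limeL [0.5469 0.1313 0.075 ]
limeR [0.5513 0.0786 0.075 ]
limeB [0.5192 0.1009 0.075 ]
ring0L [0.547 0.142 0.043]
ring0R [0.553 0.069 0.043]
ring0T [0.5822 0.1053 0.043 ]
knob [0.6443 0.1056 0.111 ]
postR end [ 0.56  -0.012  0.098]
postL end [0.5394 0.2032 0.098 ]<stdin>:6: RuntimeWarning: overflow encountered in scalar multiply
Traceback (most recent call last):
OverflowError: Python integer 256 out of bounds for uint8
```

The picture shows every tin upright in its ring: lime_4 at (180,197) nearly at the bay, plum at (305,122) and oxide at (275,10) in the crop. The handle is upright and nothing looks jammed, so I grip it again and push on gently.

```bash
python3 -m handwheel '[{"delta_pos":[0.78,-0.95,0],"dr":[0,0,0]},{"delta_pos":[0.78,-0.95,0],"dr":[0,0,0]},{"delta_pos":[0.78,-0.95,0],"dr":[0,0,0]},{"delta_pos":[0.78,-0.95,0],"dr":[0,0,0]},{"delta_pos":[0.78,-0.95,0],"dr":[0,0,0]},{"delta_pos":[0.78,-0.95,0],"dr":[0,0,0]},{"delta_pos":[0,0,-0.7],"dr":[0,0,0]},{"delta_pos":[0,0,-0.9],"dr":[0,0,0]},{"delta_pos":[0,0,-0.8],"dr":[0,0,0]},{"delta_pos":[0,0,0],"dr":[0,0,0]}]' -0.2
python3 -m handwheel '[{"delta_pos":[0,0,0],"dr":[0,0,0]},{"delta_pos":[0,0,0],"dr":[0,0,0]},{"delta_pos":[0,0,0],"dr":[0,0,0]},{"delta_pos":[0,0,0],"dr":[0,0,0]},{"delta_pos":[0,0,0],"dr":[0,0,0]},{"delta_pos":[0,0,0],"dr":[0,0,0]}]' 1 30
python3 -m handwheel '[{"delta_pos":[0.05,0.15,0],"dr":[0,0,0]},{"delta_pos":[0,0,0],"dr":[0,0,0]},{"delta_pos":[0,0,0],"dr":[0,0,0]}]'
python3 -m handwheel '[{"delta_pos":[0.05,0.15,0],"dr":[0,0,0]},{"delta_pos":[0,0,0],"dr":[0,0,0]},{"delta_pos":[0,0,0],"dr":[0,0,0]}]'
```

```text
t: 43.35
eef_pos: [0.6688, -0.1293, 0.1365]
ee_rot: [-3.141, 0.007, 0.099]
force: [-1.0, -0.5, -0.2]
width: 0.0524
gripper_force: 0.0
t: 43.95
eef_pos: [0.6716, -0.1288, 0.1418]
ee_rot: [3.141, -0.001, 0.101]
force: [0.3, 0.7, 3.1]
width: 0.0172
gripper_force: 29.9
t: 44.25
eef_pos: [0.6727, -0.1261, 0.1418]
ee_rot: [3.139, 0.0, 0.101]
force: [-0.5, -9.1, 3.8]
width: 0.0175
gripper_force: 30.0
t: 44.55
eef_pos: [0.6732, -0.1243, 0.1417]
ee_rot: [3.136, 0.003, 0.1]
force: [-2.1, -19.9, 2.4]
width: 0.0177
gripper_force: 30.0
```

```bash
python3 -m handwheel '[{"delta_pos":[-0.05,-0.2,0],"dr":[0,0,0]},{"delta_pos":[0,0,0],"dr":[0,0,0]},{"delta_pos":[0,0,0],"dr":[0,0,0]}]'
python3 - <<'E'
from h import *
im=cv2.imread("pics/w21.png"); h=cv2.cvtColor(im,cv2.COLOR_BGR2HSV)
c=calibration("wrist")
# print coarse view around oxide and plum
sub=cv2.resize(cv2.cvtColor(im[0:70,270:430],cv2.COLOR_BGR2GRAY),(80,35),interpolation=cv2.INTER_AREA).astype(int)
for r in sub: print("".join(" .:-=+*#%@"[min(9,v*10//220)] for v in r))
print(im[5,337],im[20,337])
E
python3 - <<'E'
from h import *
# w21 camera: TCP pose (.5305,.043,.2129) yaw .103; use saved relation of camera to TCP
from scipy.spatial.transform import Rotation as R
s=get_state(); c=calibration("wrist"); E=np.array(c["extrinsics"]); 
T=np.eye(4);T[:3,:3]=R.from_euler("xyz",s["ee_rot"]).as_matrix();T[:3,3]=s["eef_pos"]
X=E@T
T2=np.eye(4);T2[:3,:3]=R.from_euler("xyz",[-3.141,0,.102]).as_matrix();T2[:3,3]=[.5305,.043,.2129]
c2=dict(c);c2["extrinsics"]=X@np.linalg.inv(T2)
for n,p,z in [("ox bottom edge",(338,33),.08),("ox c",(337,3),.08),("plumc",(365,121),.085)]: print(n,np.round(at("wrist",p,z,c2),4))
for n,p in [("place1 rim",(.725,.0478,.08)),("place1 floor",(.725,.0478,.035)),("place0 rim",(.613,.012,.085))]: print(n,np.round(px("wrist",np.array(p),c2)))
E
```

```text
t: 44.85
eef_pos: [0.6726, -0.1268, 0.1417]
ee_rot: [3.14, -0.0, 0.1]
force: [-1.5, -6.0, 4.9]
width: 0.0176
gripper_force: 30.0
#########**####***++*%*++++++++++++++++++++++===*%**+****##*#%@@%%############%%
#########***###***+++*%#++++++++++++++++==+++=+#%***+***####*%%@@%%############%
##########**###***+++++##+=+++++++++++++=++==+##****+***####**%%@@%############%
##########*+******++++++#%#+=++++++++++++==+#%*++******######*#%@@%%############
##########*******+*++++==+*%#*+=========+*#%*+++*******#######*%%@@%############
###########****++*#++++=-=++*#%%#*****#%%#*+++++******##########%%@%%###########
###########**+*++*#*++++-=+++++++*****++++++++++******#########*%%@@%###########
############**+++***+++=--+++++++++++++++++++++*******##########*%%@%%##########
#############*++++***++=-=++++++++++++++++++++*******###########*#%@@%##########
#############**++*****=--+++++++++++++++++++++*******############*%%@@%#########
##############**++***++=+++++++++++++++++++++*******#############*#%@@%#########
###############**++*+***++++++++++++++++++++++***#**#############**%%@%%########
[... 1357 characters left out ...]
###########*#%@@#@@@
#########################################***###########################*#%@@#%%%
########################################****###########################**%@@%###
########################################***#############################*%%@%###
#######################################***##############################*%%@%###
#######################################***##############################*#%@@###
######################################****##############################*#%@@###
[ 80  98 148] [101 111 121]
ox bottom edge [0.6786 0.0428 0.08  ]
ox c [0.7028 0.0458 0.08  ]
plumc [0.6144 0.0173 0.085 ]
place1 rim [337. -23.]
place1 floor [334.  -2.]
place0 rim [372. 124.]
```

```bash
python3 - <<'E'
import numpy as np
a=np.radians(np.arange(-25,-86,-12)); p=np.round(1.6*np.c_[np.cos(a),np.sin(a)],2); print(np.diff(p,axis=0).round(2).tolist())
E
python3 -m handwheel '[{"delta_pos":[-0.16,-0.28,0],"dr":[0,0,0]},{"delta_pos":[-0.21,-0.25,0],"dr":[0,0,0]},{"delta_pos":[0,0,0],"dr":[0,0,0]},{"delta_pos":[0,0,0],"dr":[0,0,0]}]' 1 40
python3 look.py wrist w22 wheel_mark=.062
python3 -m handwheel '[{"delta_pos":[0.21,0.25,0],"dr":[0,0,0]},{"delta_pos":[0.16,0.28,0],"dr":[0,0,0]},{"delta_pos":[0.13,0.31,0],"dr":[0,0,0]},{"delta_pos":[0,0,0],"dr":[0,0,0]}]' 1 40
python3 look.py wrist w23 wheel_mark=.062
```

```text
[[-0.17, -0.28], [-0.23, -0.25], [-0.27, -0.19], [-0.31, -0.13], [-0.33, -0.06]]
t: 45.25
eef_pos: [0.6624, -0.1422, 0.1417]
ee_rot: [3.141, -0.002, 0.101]
force: [4.6, -3.3, 5.5]
width: 0.017
gripper_force: 39.9
t 45.25 pos [ 0.6624 -0.1422  0.1417] rot [ 3.141e+00 -2.000e-03  1.010e-01] F [ 4.6 -3.3  5.5] w 0.017 g 39.94926631450653
wheel_mark 0.67 [335. 238.] [ 0.6712 -0.1525  0.062 ]
t: 45.75
eef_pos: [0.6742, -0.1228, 0.1416]
ee_rot: [3.133, 0.007, 0.101]
force: [-4.4, -30.5, 8.8]
width: 0.0174
gripper_force: 40.1
t 45.75 pos [ 0.6742 -0.1228  0.1416] rot [3.133 0.007 0.101] F [ -4.4 -30.5   8.8] w 0.0174 g 40.05511790513992
wheel_mark 0.74 [331. 233.] [ 0.6855 -0.1306  0.062 ]
```

```bash
python3 -m handwheel '[{"delta_pos":[0,-0.15,0],"dr":[0,0,0]},{"delta_pos":[0,0,0],"dr":[0,0,0]},{"delta_pos":[0,0,0],"dr":[0,0,0]},{"delta_pos":[0,0,0],"dr":[0,0,0]}]' -0.2 40
python3 -m handwheel '[{"delta_pos":[0,0.3,0],"dr":[0,0,0]},{"delta_pos":[0,0,0],"dr":[0,0,0]},{"delta_pos":[0,0,0],"dr":[0,0,0]}]'
python3 look.py scene s24 plum_center=.06 oxide_center=.0575 lime_4_center=.055 place_0=.035 jar_grey=0 grip=.139
python3 look.py top t24 plum_center=.06 oxide_center=.0575 lime_4_center=.055 place_0=.035 jar_grey=0 tray_in=.005
```

```text
t: 46.25
eef_pos: [0.6762, -0.12, 0.1401]
ee_rot: [-3.141, 0.001, 0.101]
force: [0.2, 0.0, 0.4]
width: 0.0435
gripper_force: 0.0
t: 46.55
eef_pos: [0.6766, -0.1111, 0.1408]
ee_rot: [-3.141, -0.0, 0.102]
force: [-0.0, -0.9, -0.3]
width: 0.0528
gripper_force: 0.0
t 46.55 pos [ 0.6766 -0.1111  0.1408] rot [-3.141 -0.     0.102] F [-0.  -0.9 -0.3] w 0.0528 g 0.0
plum_center 0.44 [318. 217.] [0.6845 0.1541 0.06  ]
plum_center 0.42 [354. 240.] [0.6152 0.0141 0.06  ]
plum_center 0.39 [350. 248.] [0.5748 0.0041 0.06  ]
oxide_center 0.67 [292. 300.] [0.3222 0.0253 0.0575]
oxide_center 0.58 [292. 233.] [0.5757 0.1745 0.0575]
oxide_center 0.57 [255. 281.] [0.3433 0.1353 0.0575]
place_0 0.89 [323. 217.] [0.732  0.1645 0.035 ]
place_0 0.77 [291. 233.] [0.6126 0.1983 0.035 ]
place_0 0.66 [308. 254.] [0.5388 0.1066 0.035 ]
jar_grey 0.56 [229. 226.] [0.6155 0.411  0.    ]
jar_grey 0.23 [400. 327.] [ 0.4135 -0.1932  0.    ]
grip 0.69 [413. 218.] [ 0.6561 -0.125   0.139 ]
grip 0.68 [353. 241.] [ 0.4878 -0.0412  0.139 ]
t 46.9 pos [ 0.6765 -0.1121  0.1409] rot [-3.142 -0.     0.1  ] F [-0.3  0.2 -0.8] w 0.0526 g 0.0
oxide_center 0.98 [295. 321.] [0.38   0.1632 0.0575]
lime_4_center 0.85 [321. 245.] [0.5457 0.1077 0.055 ]
place_0 0.82 [317. 245.] [0.5478 0.1154 0.035 ]
jar_grey 0.74 [186. 217.] [0.6215 0.4172 0.    ]
tray_in 0.81 [458. 308.] [ 0.4088 -0.1979  0.005 ]
tray_in 0.7 [324. 244.] [0.5549 0.1007 0.005 ]
```

```bash
python3 -m handwheel '[{"delta_pos":[0,0,0.7],"dr":[0,0,0]},{"delta_pos":[0,0,1],"dr":[0,0,0]},{"delta_pos":[0,0,0.5],"dr":[0,0,0]},{"delta_pos":[-0.54,0.91,0],"dr":[0,0,0]},{"delta_pos":[-0.54,0.91,0],"dr":[0,0,0]},{"delta_pos":[-0.54,0.91,0],"dr":[0,0,0]},{"delta_pos":[-0.54,0.91,0],"dr":[0,0,0]},{"delta_pos":[-0.54,0.91,0],"dr":[0,0,0]},{"delta_pos":[-0.54,0.91,0],"dr":[0,0,0]},{"delta_pos":[-0.54,0.91,0],"dr":[0,0,0]}]'
python3 -m handwheel '[{"delta_pos":[-0.54,0.91,0],"dr":[0,0,0]},{"delta_pos":[0,0,0],"dr":[0,0,0]},{"delta_pos":[0,0,0],"dr":[0,0,0]},{"delta_pos":[0,0,0],"dr":[0,0,0]}]' -0.6 25
python3 look.py wrist w25 lime_4_center=.055 plum_center=.06 oxide_center=.0575
```

```text
t: 48.25
eef_pos: [0.5623, 0.0801, 0.2068]
ee_rot: [-3.141, -0.0, 0.1]
force: [0.2, 0.2, 0.3]
width: 0.053
gripper_force: 0.0
t: 48.65
eef_pos: [0.5472, 0.1061, 0.2069]
ee_rot: [3.142, -0.0, 0.1]
force: [-0.7, 0.0, 0.5]
width: 0.0694
gripper_force: 0.0
t 48.65 pos [0.5472 0.1061 0.2069] rot [ 3.142 -0.     0.1  ] F [-0.7  0.   0.5] w 0.0694 g 0.0
lime_4_center 0.93 [318. 227.] [0.5442 0.1047 0.055 ]
oxide_center 0.74 [248. 364.] [0.4073 0.1575 0.0575]
```

```bash
cat > seg.py <<'E'
from h import *
def seg(fn,lo,hi,box,z,c):
    im=cv2.imread(fn); h=cv2.cvtColor(im,cv2.COLOR_BGR2HSV); m=cv2.inRange(h,np.array(lo),np.array(hi)); k=np.zeros_like(m); x0,x1,y0,y1=box; k[y0:y1,x0:x1]=1; m=m*k
    n,l,s,ct=cv2.connectedComponentsWithStats(m); i=1+np.argmax(s[1:,4]); return s[i].tolist(),ct[i].round(),at("wrist",ct[i],z,c).round(4)
E
python3 - <<'E'
from seg import *
c=calibration("wrist")
print("lime",seg("pics/w25.png",(26,120,60),(45,255,255),(250,400,160,270),.06,c))
for nm,z in(("plum",.07),):
    print(nm,seg("pics/w25.png",(160,50,50),(180,255,200),(380,560,0,270),z,c))
print("ox",seg("pics/w25.png",(0,60,50),(8,255,200),(300,560,0,150),.065,c))
p=lambda a:px("wrist",np.array(a),c).round()
print(p((.613,.012,.07)),p((.725,.0478,.065)))
E
```

```text
lime ([287, 202, 54, 53, 2213], array([313., 228.]), array([0.5448, 0.1084, 0.06  ]))
plum ([422, 129, 15, 11, 44], array([430., 133.]), array([0.6294, 0.0277, 0.07  ]))
ox ([389, 0, 57, 42, 1842], array([418.,  18.]), array([0.72  , 0.0449, 0.065 ]))
[447. 157.] [414.  12.]
```

```bash
python3 -m handwheel '[{"delta_pos":[-0.06,0.05,-0.6],"dr":[0,0,0]},{"delta_pos":[0,0,-1],"dr":[0,0,0]},{"delta_pos":[0,0,-1],"dr":[0,0,0]},{"delta_pos":[0,0,-0.9],"dr":[0,0,0]},{"delta_pos":[0,0,-0.7],"dr":[0,0,0]},{"delta_pos":[0,0,-0.5],"dr":[0,0,0]},{"delta_pos":[0,0,0],"dr":[0,0,0]},{"delta_pos":[0,0,0],"dr":[0,0,0]}]'
python3 -m handwheel '[{"delta_pos":[0,0,0],"dr":[0,0,0]},{"delta_pos":[0,0,0],"dr":[0,0,0]},{"delta_pos":[0,0,0],"dr":[0,0,0]},{"delta_pos":[0,0,0],"dr":[0,0,0]},{"delta_pos":[0,0,0],"dr":[0,0,0]}]' 1 25
python3 -m handwheel '[{"delta_pos":[0,0,0.5],"dr":[0,0,0]},{"delta_pos":[0,0,1],"dr":[0,0,0]},{"delta_pos":[0,0,1],"dr":[0,0,0]},{"delta_pos":[0,0,0.8],"dr":[0,0,0]},{"delta_pos":[0,0,0],"dr":[0,0,0]}]'
python3 look.py top t26 tray_in=.005 lime_1_center=.025; python3 look.py scene s26 tray_in=.005 lime_1_center=.025
```

```text
t: 49.65
eef_pos: [0.5454, 0.1076, 0.066]
ee_rot: [3.141, 0.0, 0.1]
force: [0.5, -1.0, 0.9]
width: 0.0697
gripper_force: 0.0
t: 50.15
eef_pos: [0.5455, 0.1081, 0.0666]
ee_rot: [-3.141, -0.001, 0.101]
force: [-2.2, 0.2, 5.8]
width: 0.0501
gripper_force: 25.0
t: 50.65
eef_pos: [0.5469, 0.1087, 0.1684]
ee_rot: [-3.14, -0.006, 0.101]
force: [-0.0, 0.8, -1.0]
width: 0.0505
gripper_force: 25.0
t 50.65 pos [0.5469 0.1087 0.1684] rot [-3.14  -0.006  0.101] F [-0.   0.8 -1. ] w 0.0505 g 24.99981644820423
tray_in 0.87 [453. 309.] [ 0.4076 -0.1882  0.005 ]
lime_1_center 0.68 [431. 303.] [ 0.4199 -0.1343  0.025 ]
t 50.8 pos [0.5445 0.1077 0.1641] rot [-3.142e+00  1.000e-03  1.000e-01] F [ 0.1  0.5 -1.3] w 0.0505 g 24.999791858239178
tray_in 0.85 [401. 326.] [ 0.4105 -0.1979  0.005 ]
tray_in 0.57 [313. 255.] [0.5796 0.1138 0.005 ]
lime_1_center 0.82 [378. 311.] [ 0.4134 -0.1408  0.025 ]
```

```bash
python3 -m handwheel '[{"delta_pos":[-0.39,-0.96,0],"dr":[0,0,0]},{"delta_pos":[-0.39,-0.96,0],"dr":[0,0,0]},{"delta_pos":[-0.39,-0.96,0],"dr":[0,0,0]},{"delta_pos":[-0.39,-0.96,0],"dr":[0,0,0]},{"delta_pos":[-0.39,-0.96,0],"dr":[0,0,0]},{"delta_pos":[-0.39,-0.96,0],"dr":[0,0,0]},{"delta_pos":[-0.39,-0.96,0],"dr":[0,0,0]},{"delta_pos":[-0.39,-0.96,0],"dr":[0,0,0]},{"delta_pos":[-0.39,-0.96,0],"dr":[0,0,0]},{"delta_pos":[-0.39,-0.96,0],"dr":[0,0,0]}]'
python3 -m handwheel '[{"delta_pos":[-0.38,-0.96,0],"dr":[0,0,0]},{"delta_pos":[-0.38,-0.96,0],"dr":[0,0,0]},{"delta_pos":[0,0,-1],"dr":[0,0,0]},{"delta_pos":[0,0,-1],"dr":[0,0,0]},{"delta_pos":[0,0,-0.9],"dr":[0,0,0]},{"delta_pos":[0,0,-0.6],"dr":[0,0,0]},{"delta_pos":[0,0,-0.4],"dr":[0,0,0]},{"delta_pos":[0,0,-0.3],"dr":[0,0,0]},{"delta_pos":[0,0,0],"dr":[0,0,0]},{"delta_pos":[0,0,0],"dr":[0,0,0]}]'
```

```text
t: 51.95
eef_pos: [0.4272, -0.1811, 0.1642]
ee_rot: [-3.141, 0.001, 0.101]
force: [0.9, -0.0, -0.5]
width: 0.0503
gripper_force: 25.0
t: 52.95
eef_pos: [0.4054, -0.2377, 0.0389]
ee_rot: [3.142, 0.0, 0.101]
force: [0.2, 0.5, -0.9]
width: 0.0504
gripper_force: 25.0
```

```bash
python3 -m handwheel '[{"delta_pos":[0,0,-0.09],"dr":[0,0,0]},{"delta_pos":[0,0,0],"dr":[0,0,0]}]'
python3 -m handwheel '[{"delta_pos":[0,0,0],"dr":[0,0,0]},{"delta_pos":[0,0,0],"dr":[0,0,0]},{"delta_pos":[0,0,0],"dr":[0,0,0]},{"delta_pos":[0,0,0.5],"dr":[0,0,0]},{"delta_pos":[0,0,1],"dr":[0,0,0]},{"delta_pos":[0,0,1],"dr":[0,0,0]},{"delta_pos":[0,0,1],"dr":[0,0,0]},{"delta_pos":[0,0,1],"dr":[0,0,0]},{"delta_pos":[0,0,1],"dr":[0,0,0]},{"delta_pos":[0,0,0.2],"dr":[0,0,0]}]' -0.6
python3 -m handwheel '[{"delta_pos":[0.8,0.3,0],"dr":[0,0,0]},{"delta_pos":[0.9,0.37,0],"dr":[0,0,0]},{"delta_pos":[0.9,0.37,0],"dr":[0,0,0]},{"delta_pos":[0.9,0.37,0],"dr":[0,0,0]},{"delta_pos":[0.9,0.37,0],"dr":[0,0,0]},{"delta_pos":[0.9,0.37,0],"dr":[0,0,0]},{"delta_pos":[0.9,0.37,0],"dr":[0,0,0]},{"delta_pos":[0,0,0],"dr":[0,0,0]},{"delta_pos":[0,0,0],"dr":[0,0,0]}]' -0.2
python3 look.py wrist w27 wheel_mark=.062 click_mark=.062 grip=.139 plum_center=.06 place_0=.035
python3 look.py top t27 lime_1_center=.025;python3 look.py scene s27 lime_1_center=.025
```

```text
t: 53.15
eef_pos: [0.4059, -0.2377, 0.0366]
ee_rot: [3.141, -0.001, 0.101]
force: [0.6, 0.6, -2.0]
width: 0.0501
gripper_force: 25.0
t: 54.15
eef_pos: [0.4069, -0.2382, 0.2108]
ee_rot: [3.139, -0.006, 0.101]
force: [1.0, -0.4, -0.5]
width: 0.0701
gripper_force: 0.0
t: 55.05
eef_pos: [0.5911, -0.1617, 0.2059]
ee_rot: [-3.141, 0.002, 0.101]
force: [-0.5, -0.0, 0.4]
width: 0.0529
gripper_force: 0.0
t 55.05 pos [ 0.5911 -0.1617  0.2059] rot [-3.141e+00  2.000e-03  1.010e-01] F [-0.5 -0.   0.4] w 0.0529 g 0.0
wheel_mark 0.75 [291. 104.] [ 0.6828 -0.1328  0.062 ]
wheel_mark 0.38 [256. 173.] [ 0.6281 -0.1107  0.062 ]
click_mark 0.87 [250.  94.] [ 0.6885 -0.1012  0.062 ]
click_mark 0.73 [254. 173.] [ 0.6276 -0.1095  0.062 ]
grip 0.74 [268. 118.] [ 0.6675 -0.1269  0.139 ]
place_0 0.63 [ 60. 243.] [0.5404 0.1028 0.035 ]
t 55.35 pos [ 0.5908 -0.1624  0.2075] rot [-3.142 -0.     0.1  ] F [ 0.3 -0.4  0.8] w 0.0522 g 0.0
t 55.45 pos [ 0.591  -0.1623  0.2075] rot [-3.142e+00 -1.000e-03  1.000e-01] F [ 0.5 -0.7 -1.3] w 0.0526 g 0.0
lime_1_center 0.93 [377. 310.] [ 0.4163 -0.1377  0.025 ]
```

```bash
python3 -m handwheel '[{"delta_pos":[0.9,0.4,0],"dr":[0,0,0]},{"delta_pos":[0.9,0.4,0],"dr":[0,0,0]},{"delta_pos":[0.85,0.33,0],"dr":[0,0,0]},{"delta_pos":[0,0,-0.8],"dr":[0,0,0]},{"delta_pos":[0,0,-0.8],"dr":[0,0,0]},{"delta_pos":[0,0,-0.6],"dr":[0,0,0]},{"delta_pos":[0,0,0],"dr":[0,0,0]}]'
python3 -m handwheel '[{"delta_pos":[0,0,0],"dr":[0,0,0]},{"delta_pos":[0,0,0],"dr":[0,0,0]},{"delta_pos":[0,0,0],"dr":[0,0,0]},{"delta_pos":[0,0,0],"dr":[0,0,0]},{"delta_pos":[0,0,0],"dr":[0,0,0]},{"delta_pos":[0,0,0],"dr":[0,0,0]}]' 1 30
python3 -m handwheel '[{"delta_pos":[0.08,0.2,0],"dr":[0,0,0]},{"delta_pos":[0.06,0.15,0],"dr":[0,0,0]},{"delta_pos":[0,0,0],"dr":[0,0,0]},{"delta_pos":[0,0,0],"dr":[0,0,0]}]'
python3 look.py wrist w28 wheel_mark=.062
python3 look.py top t28 lime_1_center=.025;python3 look.py scene s28 lime_1_center=.025
```

```text
t: 56.25
eef_pos: [0.669, -0.1281, 0.138]
ee_rot: [-3.141, 0.005, 0.1]
force: [-0.7, 0.6, -0.4]
width: 0.0524
gripper_force: 0.0
t: 56.85
eef_pos: [0.6715, -0.1283, 0.142]
ee_rot: [3.141, -0.002, 0.101]
force: [2.3, 0.1, 2.0]
width: 0.0176
gripper_force: 29.9
t: 57.25
eef_pos: [0.6741, -0.1216, 0.1419]
ee_rot: [3.137, 0.003, 0.1]
force: [-1.4, -13.5, 4.0]
width: 0.0173
gripper_force: 29.9
t 57.25 pos [ 0.6741 -0.1216  0.1419] rot [3.137e+00 3.000e-03 1.000e-01] F [ -1.4 -13.5   4. ] w 0.0173 g 29.889172911643982
wheel_mark 0.86 [329. 232.] [ 0.6863 -0.1277  0.062 ]
t 57.35 pos [ 0.6742 -0.121   0.1419] rot [3.138e+00 2.000e-03 1.000e-01] F [ -0.4 -12.7   2.7] w 0.0177 g 29.880249202251434
lime_1_center 0.85 [430. 305.] [ 0.4138 -0.1338  0.025 ]
lime_1_center 0.49 [321. 246.] [0.5485 0.1074 0.025 ]
t 57.45 pos [ 0.6743 -0.1207  0.1419] rot [3.138e+00 2.000e-03 1.000e-01] F [ -2.  -11.7   3.8] w 0.0179 g 29.87745612859726
lime_1_center 0.71 [380. 312.] [ 0.4105 -0.1461  0.025 ]
lime_1_center 0.37 [314. 255.] [0.5561 0.0974 0.025 ]
```

```bash
python3 - <<'E'
from h import *
for cam,f in(("top","t28"),("scene","s28")):
    im=cv2.imread(f"pics/{f}.png"); h=cv2.cvtColor(im,cv2.COLOR_BGR2HSV)
    m=cv2.inRange(h,np.array((27,110,50)),np.array((45,255,255))); n,l,s,ct=cv2.connectedComponentsWithStats(m)
    for i in range(1,n):
        if s[i,4]>12: print(cam,s[i].tolist(),at(cam,ct[i],.03).round(3))
    p=px(cam,np.array([.406,-.238,.03])); print("expect B at",p.round(), im[int(p[1]),int(p[0])])
E
```

```text
top [531, 62, 22, 21, 240] [ 0.957 -0.41   0.03 ]
top [351, 86, 16, 6, 65] [0.919 0.018 0.03 ]
top [173, 266, 7, 6, 35] [0.499 0.429 0.03 ]
top [156, 269, 16, 19, 126] [0.476 0.456 0.03 ]
top [165, 281, 15, 9, 65] [0.463 0.433 0.03 ]
top [143, 282, 10, 9, 37] [0.46  0.489 0.03 ]
top [151, 289, 4, 6, 17] [0.448 0.479 0.03 ]
top [425, 297, 17, 19, 240] [ 0.413 -0.139  0.03 ]
top [469, 299, 19, 19, 287] [ 0.407 -0.236  0.03 ]
top [287, 309, 11, 10, 81] [0.399 0.17  0.03 ]
expect B at [478. 309.] [ 23 144 146]
scene [245, 71, 10, 4, 14] [2.059 1.314 0.03 ]
scene [255, 270, 7, 9, 46] [0.407 0.17  0.03 ]
scene [486, 274, 5, 5, 21] [ 0.66  -0.321  0.03 ]
scene [370, 305, 16, 6, 76] [ 0.418 -0.137  0.03 ]
scene [412, 319, 18, 7, 92] [ 0.413 -0.238  0.03 ]
scene [428, 326, 3, 10, 20] [ 0.394 -0.264  0.03 ]
expect B at [419. 324.] [ 34 146 148]
```

```bash
for i in 1 2; do python3 -m handwheel '[{"delta_pos":[0.01,0.05,0],"dr":[0,0,0]},{"delta_pos":[0,0.05,0],"dr":[0,0,0]},{"delta_pos":[0,0,0],"dr":[0,0,0]},{"delta_pos":[0,0,0],"dr":[0,0,0]},{"delta_pos":[0,0,0],"dr":[0,0,0]},{"delta_pos":[0,0,0],"dr":[0,0,0]}]'; done;  python3 look.py wrist w29 wheel_mark=.062
```

```text
t: 58.15
eef_pos: [0.6754, -0.1148, 0.1418]
ee_rot: [3.141, -0.0, 0.101]
force: [-1.7, -2.3, 4.9]
width: 0.0172
gripper_force: 29.9
t: 58.75
eef_pos: [0.6758, -0.1108, 0.1418]
ee_rot: [-3.141, -0.001, 0.101]
force: [-2.4, 1.1, 5.3]
width: 0.0178
gripper_force: 29.9
t 58.75 pos [ 0.6758 -0.1108  0.1418] rot [-3.141e+00 -1.000e-03  1.010e-01] F [-2.4  1.1  5.3] w 0.0178 g 29.920876622200012
wheel_mark 0.57 [323. 231.] [ 0.6885 -0.1129  0.062 ]
```

The jam has freed itself (the force is down to about 1 N). I finish the turn to the click.

```bash
python3 -m handwheel '[{"delta_pos":[0,0.12,0],"dr":[0,0,0]},{"delta_pos":[0,0.08,0],"dr":[0,0,0]},{"delta_pos":[0,0,0],"dr":[0,0,0]},{"delta_pos":[0,0,0],"dr":[0,0,0]}]';  python3 look.py wrist w30 wheel_mark=.062 click_mark=.062
python3 look.py scene s30 plum_center=.06 oxide_center=.0575 lime_4_center=.025; python3 look.py top t30 place_0=.035 plum_center=.06
```

```text
t: 59.25
eef_pos: [0.6756, -0.1045, 0.1417]
ee_rot: [-3.141, -0.0, 0.101]
force: [-3.3, 2.3, 6.7]
width: 0.0172
gripper_force: 30.0
t 59.25 pos [ 0.6756 -0.1045  0.1417] rot [-3.141 -0.     0.101] F [-3.3  2.3  6.7] w 0.0172 g 29.969802796840668
wheel_mark 0.84 [320. 231.] [ 0.6878 -0.1051  0.062 ]
click_mark 0.77 [317. 232.] [ 0.6869 -0.1032  0.062 ]
t 59.4 pos [ 0.6756 -0.1045  0.1417] rot [-3.141 -0.     0.101] F [-2.8  1.9  6.5] w 0.0173 g 29.96984302997589
plum_center 0.61 [353. 238.] [0.6269 0.0207 0.06  ]
oxide_center 0.96 [256. 282.] [0.3413 0.1329 0.0575]
oxide_center 0.56 [313. 254.] [0.5122 0.0752 0.0575]
lime_4_center 0.74 [417. 328.] [ 0.3973 -0.2375  0.025 ]
t 59.6 pos [ 0.6756 -0.1046  0.1418] rot [-3.141 -0.     0.101] F [-2.4  1.4  6.6] w 0.0174 g 29.969888627529144
place_0 0.65 [276. 220.] [0.6057 0.2079 0.035 ]
place_0 0.61 [322. 244.] [0.5498 0.1038 0.035 ]
plum_center 0.55 [476. 308.] [ 0.4046 -0.2262  0.06  ]
```

```bash
python3 -m handwheel '[{"delta_pos":[0,0,0],"dr":[0,0,0]},{"delta_pos":[-0.49,-0.05,-0.07],"dr":[0,0,0]},{"delta_pos":[-0.46,-0.05,-0.19],"dr":[0,0,0]},{"delta_pos":[-0.4,-0.04,-0.31],"dr":[0,0,0]}]' 1 12
python3 -m handwheel '[{"delta_pos":[-0.3,-0.03,-0.4],"dr":[0,0,0]},{"delta_pos":[-0.14,-0.01,-0.31],"dr":[0,0,0]},{"delta_pos":[0,0,0],"dr":[0,0,0]}]'
python3 -m handwheel '[{"delta_pos":[-0.06,0,-0.25],"dr":[0,0,0]},{"delta_pos":[-0.05,0,-0.22],"dr":[0,0,0]},{"delta_pos":[0,0,0],"dr":[0,0,0]},{"delta_pos":[0,0,0],"dr":[0,0,0]}]'
```

```text
t: 60.15
eef_pos: [0.6362, -0.1089, 0.125]
ee_rot: [-3.141, -0.004, 0.101]
force: [0.6, 1.9, 2.6]
width: 0.0175
gripper_force: 12.0
t: 60.45
eef_pos: [0.6202, -0.1108, 0.1011]
ee_rot: [-3.141, 0.004, 0.1]
force: [-4.2, 1.8, 2.1]
width: 0.0176
gripper_force: 12.0
t: 60.85
eef_pos: [0.6176, -0.111, 0.088]
ee_rot: [-3.141, 0.003, 0.1]
force: [-6.2, 2.2, 0.9]
width: 0.0176
gripper_force: 12.0
```

```bash
python3 -m handwheel '[{"delta_pos":[0,0,0],"dr":[0,0,0]},{"delta_pos":[0,0,0],"dr":[0,0,0]},{"delta_pos":[0,0,0],"dr":[0,0,0]},{"delta_pos":[0,0,0.5],"dr":[0,0,0]},{"delta_pos":[0,0,0.8],"dr":[0,0,0]},{"delta_pos":[-0.35,-0.03,0.2],"dr":[0,0,0]}]' -0.2
python3 -m handwheel '[{"delta_pos":[0,0,0],"dr":[0,0,0]},{"delta_pos":[0,0,0],"dr":[0,0,0]},{"delta_pos":[0,0,0],"dr":[0,0,0]},{"delta_pos":[0,0,0],"dr":[0,0,0]},{"delta_pos":[0,0,-0.3],"dr":[0,0,0]},{"delta_pos":[0,0,-0.2],"dr":[0,0,0]},{"delta_pos":[0,0,0],"dr":[0,0,0]}]' 1
python3 -m handwheel '[{"delta_pos":[0,0,-0.1],"dr":[0,0,0]},{"delta_pos":[0,0,-0.1],"dr":[0,0,0]},{"delta_pos":[0,0,0],"dr":[0,0,0]}]'
```

```text
t: 61.45
eef_pos: [0.6107, -0.112, 0.1363]
ee_rot: [3.141, -0.005, 0.101]
force: [0.8, 0.5, 0.3]
width: 0.052
gripper_force: 0.0
t: 62.15
eef_pos: [0.6073, -0.112, 0.1169]
ee_rot: [-3.141, 0.003, 0.1]
force: [-1.4, 0.4, -0.3]
width: 0.0151
gripper_force: 11.4
t: 62.45
eef_pos: [0.6071, -0.1121, 0.1119]
ee_rot: [-3.141, 0.002, 0.1]
force: [-4.8, 0.9, 1.1]
width: 0.0124
gripper_force: 10.0
```

```bash
python3 -m handwheel '[{"delta_pos":[0,0,0],"dr":[0,0,0]},{"delta_pos":[0,0,0.5],"dr":[0,0,0]},{"delta_pos":[0,0,0.8],"dr":[0,0,0]},{"delta_pos":[0,0,0],"dr":[0,0,0]}]' 0.4
python3 -m handwheel '[{"delta_pos":[0,0,0],"dr":[0,0,0]},{"delta_pos":[0,0,0],"dr":[0,0,0]},{"delta_pos":[0,0,0],"dr":[0,0,0]},{"delta_pos":[0,0,0],"dr":[0,0,0]},{"delta_pos":[0,0,-0.5],"dr":[0,0,0]},{"delta_pos":[0,0,-0.4],"dr":[0,0,0]},{"delta_pos":[0,0,-0.1],"dr":[0,0,0]},{"delta_pos":[0,0,0],"dr":[0,0,0]}]' 1
python3 -m handwheel '[{"delta_pos":[0,0,-0.15],"dr":[0,0,0]},{"delta_pos":[0,0,-0.1],"dr":[0,0,0]},{"delta_pos":[0,0,0],"dr":[0,0,0]}]'
python3 -m handwheel '[{"delta_pos":[0,0,-0.08],"dr":[0,0,0]},{"delta_pos":[0,0,0],"dr":[0,0,0]}]'
```

```text
t: 62.85
eef_pos: [0.6113, -0.112, 0.1556]
ee_rot: [3.14, -0.008, 0.102]
force: [0.2, 0.1, 0.2]
width: 0.0263
gripper_force: 0.0
t: 63.65
eef_pos: [0.6077, -0.1121, 0.1207]
ee_rot: [3.142, 0.002, 0.101]
force: [0.4, -0.7, 0.1]
width: 0.0006
gripper_force: 0.0
t: 63.95
eef_pos: [0.608, -0.112, 0.1139]
ee_rot: [-3.142, 0.0, 0.101]
force: [0.4, 0.2, -0.3]
width: 0.0003
gripper_force: 0.0
t: 64.15
eef_pos: [0.6084, -0.112, 0.112]
ee_rot: [3.141, -0.0, 0.101]
force: [0.1, -0.7, 2.2]
width: 0.0005
gripper_force: 0.8
```

```bash
python3 -m handwheel '[{"delta_pos":[0,0,1],"dr":[0,0,0]},{"delta_pos":[0,0,1],"dr":[0,0,0]},{"delta_pos":[0,0,1],"dr":[0,0,0]},{"delta_pos":[-0.3,0.8,0.3],"dr":[0,0,0]},{"delta_pos":[-0.5,0.9,0],"dr":[0,0,0]},{"delta_pos":[-0.5,0.9,0],"dr":[0,0,0]},{"delta_pos":[-0.5,0.9,0],"dr":[0,0,0]},{"delta_pos":[-0.4,0.9,0],"dr":[0,0,0]},{"delta_pos":[-0.3,0.9,0],"dr":[0,0,0]},{"delta_pos":[0,0,0],"dr":[0,0,0]}]'
python3 look.py wrist w31 wheel_mark=.062 click_mark=.062 grip=.084 plum_center=.06 oxide_center=.0575 bay=.035
python3 look.py top t31 wheel_mark=.062 click_mark=.062 grip=.084 lime_1_center=.025 tray_in=.005
python3 - <<'E'
from seg import *
c=calibration("wrist"); r=lambda a:np.round(a,4)
im=cv2.imread("pics/w31.png"); k=np.array([.6445,.107])
for i,n in enumerate(("place_0","place_1")):
    a=np.radians(185.7+72*(i+1)); p=np.r_[k+.1*np.array([np.cos(a),np.sin(a)]),.07 if i==0 else .065]; q=px("wrist",p,c).astype(int); print(n,r(p),q, im[max(q[1],0),q[0]])
q=px("wrist",np.r_[k+.1*np.array([np.cos(np.radians(257.7)),np.sin(np.radians(257.7))]),.07],c).astype(int)
print("plum",seg("pics/w31.png",(140,30,50),(180,255,220),(q[0]-50,q[0]+50,max(0,q[1]-50),q[1]+50),.07,c))
print("ox",seg("pics/w31.png",(0,60,50),(9,255,200),(250,450,0,60),.065,c))
E
```

```text
t: 65.15
eef_pos: [0.5324, 0.0493, 0.2112]
ee_rot: [-3.141, -0.001, 0.103]
force: [0.6, 0.3, 0.3]
width: 0.0008
gripper_force: 0.0
t 65.15 pos [0.5324 0.0493 0.2112] rot [-3.141e+00 -1.000e-03  1.030e-01] F [0.6 0.3 0.3] w 0.0008 g 0.0
wheel_mark 0.88 [521.  67.] [ 0.6887 -0.1089  0.062 ]
click_mark 0.61 [517.  67.] [ 0.6873 -0.1042  0.062 ]
grip 0.62 [524. 143.] [ 0.6214 -0.1059  0.084 ]
bay 0.61 [260. 200.] [0.5427 0.1004 0.035 ]
t 65.5 pos [0.5333 0.0463 0.2106] rot [3.141 0.    0.099] F [-0.2 -0.3 -0.5] w 0.0003 g 0.0
wheel_mark 0.59 [416. 180.] [ 0.6883 -0.105   0.062 ]
wheel_mark 0.5 [186. 215.] [0.612 0.403 0.062]
click_mark 0.85 [414. 183.] [ 0.6833 -0.101   0.062 ]
grip 0.61 [419. 209.] [ 0.6181 -0.1052  0.084 ]
lime_1_center 0.63 [429. 304.] [ 0.4162 -0.1297  0.025 ]
tray_in 0.69 [456. 308.] [ 0.4089 -0.1936  0.005 ]
place_0 [0.6232 0.0093 0.07  ] [378 115] [ 97  95 139]
place_1 [0.7308 0.0565 0.065 ] [329 -20] [ 85 103 155]
plum ([380, 95, 27, 36, 231], array([392., 113.]), array([ 0.6267, -0.0008,  0.07  ]))
ox ([321, 0, 36, 5, 132], array([338.,   2.]), array([0.7118, 0.0481, 0.065 ]))
```

```bash
python3 -m handwheel '[{"delta_pos":[0.8,-0.2,0.5],"dr":[0,0,0]},{"delta_pos":[0.8,0,0.5],"dr":[0,0,0]},{"delta_pos":[0.7,0,0],"dr":[0,0,0]},{"delta_pos":[0,0,0],"dr":[0,0,0]},{"delta_pos":[0,0,0],"dr":[0,0,0]}]'
python3 look.py wrist w32 plum_center=.06 oxide_center=.0575
python3 - <<'E'
from seg import *
c=calibration("wrist"); k=np.array([.6445,.107]); im=cv2.imread("pics/w32.png")
kn=px("wrist",np.r_[k,.111],c); print("knob exp",kn.round())
hsv=cv2.cvtColor(im,cv2.COLOR_BGR2HSV)
for n,ang,z,zr in(("plum",257.7,.07,.085),("ox",329.7,.065,.08)):
    a=np.radians(ang); p=np.r_[k+.1*np.array([np.cos(a),np.sin(a)]),z]; q=px("wrist",p,c).astype(int); print(n,"expected",p.round(4),q,hsv[q[1],q[0]])
    ref=cv2.cvtColor(im,cv2.COLOR_BGR2LAB).astype(int); rf=np.median(ref[q[1]-4:q[1]+5,q[0]-4:q[0]+5].reshape(-1,3),0)
    m=(np.abs(ref-rf)[...,1:].sum(2)<9).astype(np.uint8); m=cv2.morphologyEx(m,cv2.MORPH_OPEN,np.ones((3,3)))
    b=np.zeros_like(m); b[max(0,q[1]-60):q[1]+60,q[0]-60:q[0]+60]=1; nn,l,s,ct=cv2.connectedComponentsWithStats(m*b)
    i=l[q[1],q[0]]; print(s[i],at("wrist",ct[i],z,c).round(4))
    cn=max(cv2.findContours((l==i).astype(np.uint8),0,1)[0],key=len); (ex,ey),ax,_=cv2.fitEllipse(cn); print("ellipse",round(ex),round(ey),np.round(ax),at("wrist",(ex,ey),z,c).round(4))
    g=cv2.cvtColor(im,cv2.COLOR_BGR2GRAY)[max(0,q[1]-60):q[1]+60,q[0]-60:q[0]+60]; g=cv2.resize(g,(60,30),interpolation=cv2.INTER_AREA).astype(int); g=(g-g.min())*9//(g.max()-g.min())
    for r in g: print("".join(" .:-=+*#%@"[v] for v in r))
E
```

```text
t: 66.3
eef_pos: [0.6019, 0.0408, 0.24]
ee_rot: [3.141, 0.001, 0.1]
force: [0.0, 0.0, -0.3]
width: 0.0005
gripper_force: 0.0
t 66.3 pos [0.6019 0.0408 0.24  ] rot [3.141e+00 1.000e-03 1.000e-01] F [ 0.   0.  -0.3] w 0.0005 g 0.0
knob exp [233. 165.]
plum expected [0.6232 0.0093 0.07  ] [356 197] [  1  78 138]
[ 324  167   58   57 2559] [0.6248 0.0129 0.07  ]
ellipse 353 195 [55. 57.] [0.6248 0.0129 0.07  ]
==================----============================:+*#+=====
=================----=============================:=*#*-::-=
=================---==============================:=+#*-::-=
====-===========----====-------===================:=*#*=====
===-===========----------------------=============:-+#*=====
==---==========--:-----::----::----------=========:-+**=----
=---=========--:::::-.   :--========------========:-=#*-:--:
=--=========-:::::::::----::.....:---==-----======:==*+=====
---========-:--:::-=-:.             ..:-=--=--====:=+*+=====
--=========---:.-=-.                   ..:===--===:=+*+=====
--========-::::=-.                       ..-----=--+**+-====
-========-=-::+:   
[... 2426 characters left out ...]
..............:=*=-==++++++++
+++++++++=-=++===*+-........................:++=-===++++++++
++++++++++===--=--+*-.....................:=+==--===++++++++
++++++++++++==-::-+=+*=:...............:-++=-=-====+++++++++
+++++++++++++==-::=--:-=++=--::::::-=++=--:---=====+++++++++
+++++++++++++++==-----.  ::--=====--:.:-==--======++++++++++
++++++++++++++++++=-----===---:::::-===---=+=====+++++++++++
++++++++++++++++++++==---------:::----==++++=====+++++++++++
++++++++++++++++++++++=============++++++++=====++++++++++++
++++++++++++++++++++++===++++++==++++++++++=====+++++++++++-
++++++++++++++++++++++===+++++==++++++++++======++++++++++-.
++++++++++++++++++++====+++++===+++++++++======++=+++++++++=
```

```bash
python3 -c "
from station import *
print(job_done())"
```

```text
the job is handed in; nothing more can be done
None
```

I handed in the job at about 66 s: plum and oxide stand in their places under the hood (there was no blue tin), both lime tins are on the tray, the bay is empty, the wheel is on its click and the handle is folded flat; the wheel jammed briefly on the last turn (cause not found) but freed itself.

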